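Clear the cover balls from the drained water bath

ROBOT

A 6-joint arm with a two-finger parallel gripper is mounted at the origin on the work surface. World frame = base frame: x ahead of the robot, y to its left, z up, the work surface at z = 0. Lengths are in m, angles in rad, forces in N, time in s.
With the tool pointing down it reaches from about 0.35 to 0.775 m from the base axis. Payload 5.5 kg.
Tool frame: the origin (TCP) lies at the very end of the fingers, on their centre line; the grasp point (between the pads) lies 19 mm behind it; x points along the fingers, y is the direction in which the jaws open and shut, and the axes are right-handed (so a half turn about x gives the same grasp; the last joint's range is limited). The gripper opens to 85 mm and grips with 20 to 120 N. Pads are 22 mm wide; open, the fingers measure 114 mm over their backs; the gripper's body (76 mm by 85 mm) begins 54 mm behind the grasp point. The pads swing forward as they close: fully open they stand 13 mm farther back than shut.
Start: joints at [-1.277, 0.313, 0.046, 1.304, 0, 1.431], TCP at [0.242, -0.522, 0.231] pointing down, gripper open.
Joint ranges: [-2.76, 2.76], [-0.86, 1.69], [-1.03, 1.26], [-2.2, 2.34], [-1.47, 1.5], [-3.14, 3.14]. Speed limits (rad/s): [2.57, 2.57, 3.14, 3.14, 3.14, 3.14].

INTERFACE

Orientations are given as a unit quaternion [w, x, y, z].
In Python, from workcell import env gives the robot as it stands.
- The arm moves only by the tool drive_tool, never from a script. Its argument "plan" is a list that holds one entry, the list of rows, each a list of 7 numbers: the shift along the tool's x, y, z in cm, then the turn, a rotation vector about the tool's x, y, z in degrees, then the opening, from 0 (shut) to 1 (fully open). In form: [[[tx, ty, tz, wx, wy, wz, fingers], ...]]. A call has exactly 5 rows; each row shifts and turns the commanded pose from where the row before left it, along the tool's axes as they then stand; what a row does not reach is not made up. A row lasts 1/12 s, in which the tool goes at most 41.7 mm and 7.16 degrees, less where a joint would pass 70% of its speed; a pose out of reach is approached as far as the arm can. A call with a gripper value outside its range is refused whole. The fingers move at their own pace and stop on an object; "squeeze" is the grip in N (left out, the last holds). Time passes only in rows, so rows that do not move let the fingers close, or fill a call up. It gives the time, the measured TCP pose, the force and the opening at its end, in the units of the state.
- env.get_state(): the state, without advancing time (a new reading comes with each control period).
- env.read_camera(name): name is "side" or "top" or "wrist"; returns the picture (480x640x3 uint8, red, green, blue); there is no depth.
- env.camera_model(name): a dict with "camera_matrix" (3x3 intrinsics, pixels), "camera_from_world" (4x4, takes a point from world to camera coordinates); the wrist camera has in their place "T_tool_cam" (4x4, takes a point from camera to tool coordinates, whose origin is the TCP and whose axes are the tool frame's). Camera axes: x right, y down, z forward; pixel columns grow to the right and rows downward; lengths in m; the calibration is good to about 2 mm. A picture is of the moment at which its call begins: read the wrist's pose just before it. camera_model takes no time and is no camera call.
- env.hand_in(): hands the job in, once; it reports no verdict.
The state is a dict: "clock": time; "joint_pos": joint angles; "qvel": joint speeds; "tau": joint torques, N m; "tcp_pos": TCP position; "orientation": TCP orientation; "wrist_force": force on the tool from outside, world axes, zero at the start; "ft_torque": the same for the moment, N m; "finger_gap": finger opening in m.
Only numpy, scipy, OpenCV 4.12 (cv2) and the standard library are available. Lean on these libraries where they do the work, as an engineer would, in place of code of your own. Each camera call takes 0.05 s, during which the arm holds its last target.

TASK

Take the loose lid off the dry water bath and lay it flat on the bench. Then use the slotted scoop, not the fingers, to lift the three white cover balls out of the bath and tip them into the open tray; the chips of scale must fall back through the slots and stay in the bath. Finish with the scoop standing upright on the bench again, and do not knock over or push aside the bottles and other things.

Things in the scene. Friction and masses are not known exactly. Their poses are not given: they have to be found in the camera images.
- bath: Fixed steel water bath, an open-topped dry trough. Origin: centre of its underside, on the bench. x along its length, to its control unit (outside that end, 139 to 199 along x, 66 high). Inside 255 (x) by 128 (y); walls 7 thick; inner floor 14, rim 84 above the bench. At the start the balls and chips lie on the +x half of the floor; the -x half (x below 0) is clear.
- lid_grip (a point): Centre of the grip bar on top of the steel lid. The lid (273 by 146, flat sheet with an inner step 4 deep below it) lies loose on the bath's rim, x along its length. The bar is 92 long (x), 20 wide (y), 20 high, centre 35 above the lid's top face and 44 above the lid's lowest face; it stands on two posts at its ends. About 0.35 kg.
- scoop_grip (a point): Centre of the upright black handle, 30 by 30 square and 56 high, of the steel scoop, which stands on the bench; about 0.2 kg. x: the scoop's forward direction (open front), z up when it stands. The scoop's underside centre lies 18 forward (+x) of this point and 108 below it. Two struts hold the handle, rising from the rear comb, 60 or more above most of the basket's floor.
- scoop_basket (a point): Middle of the scoop's basket, 25 above the underside centre; axes as the scoop. Floor: five rods along x, 5 thick (thinner at the tips), 27 apart (slots 22 clear), on which balls roll as on rails; rear comb of upright rods 48 high; sides and front open, so tilted front-up it holds the balls. Width (y) 113. Along x from this point: rod tips +58, back of the comb -59.
- tray: Fixed open plastic tray, 170 (x) by 140 (y) outside, 45 high, wall and floor 5 thick. Origin: centre of its underside, on the bench. It stands to the left or to the right of the bath, the scoop on the other side.
- ball0_center (a point): Centre of a hollow white plastic cover ball, 50 in diameter, 20 g, loose on the bath's floor. It rolls by itself on slopes above about 0.1 rad.
- ball1_center (a point): Centre of a hollow white plastic cover ball, 50 in diameter, 20 g, loose on the bath's floor. It rolls by itself on slopes above about 0.1 rad.
- ball2_center (a point): Centre of a hollow white plastic cover ball, 50 in diameter, 20 g, loose on the bath's floor. It rolls by itself on slopes above about 0.1 rad.
- chip0_center (a point): Centre of a chip of hard scale, an off-white flat bit about 14 by 12 by 8 (at most 20 corner to corner), 10 g, loose on the bath's floor; it passes the scoop's slots.
- chip1_center (a point): Centre of a chip of hard scale, an off-white flat bit about 14 by 12 by 8 (at most 20 corner to corner), 10 g, loose on the bath's floor; it passes the scoop's slots.
- chip2_center (a point): Centre of a chip of hard scale, an off-white flat bit about 14 by 12 by 8 (at most 20 corner to corner), 10 g, loose on the bath's floor; it passes the scoop's slots.
- chip3_center (a point): Centre of a chip of hard scale, an off-white flat bit about 14 by 12 by 8 (at most 20 corner to corner), 10 g, loose on the bath's floor; it passes the scoop's slots.
- amber_center (a point): Centre, half-way up, of a bystander on the bench: amber glass bottle, 60 in diameter, 120 high. Leave it alone.
- whitebottle_center (a point): Centre, half-way up, of a bystander on the bench: white plastic bottle, 56 in diameter, 110 high. Leave it alone.
- jar_center (a point): Centre, half-way up, of a bystander on the bench: clear jar, 68 in diameter, 80 high. Leave it alone.
- pot_center (a point): Centre, half-way up, of a bystander on the bench: grey plastic pot, 44 in diameter, 55 high. Leave it alone.
- block_center (a point): Centre, half-way up, of a bystander on the bench: aluminium block, 90 by 50 by 35 high. Leave it alone. The bench to the right of the right-hand place (about 45 degrees right of straight ahead, about 600 from the robot) is free: the lid can be laid there, its length pointing away from the robot. The standing scoop, 136 high, may be on the way.
There are look-alikes about, which are no part of the job. What is meant by the tray is not green, and is the larger of those in its own colour.

How it is judged:
By the outcome, as a careful person would: the job done as asked, in the order asked, and still so for the second after the job is handed in, with the robot touching nothing.
It also fails if it takes over 72 s, if anything falls off the work surface, if the arm or the gripper's body presses on something with over 40 N, if the wrist force passes 120 N, or if a joint passes its speed limit or range.

## Working session

There is one attempt and no reset: what is moved stays moved. The work goes in short steps, Python scripts to look and compute and a tool call to move; the robot and the scene stay as the last step left them, time stands still between calls to the robot, and variables do not carry over. Pictures are saved under pics/ and viewed, and the job is handed in when it is done.

Besides the shell and the picture viewer there is one more tool, called as name([rows], argument=value, ...), one row to a line, values as JSON. drive_tool: Moves the arm, as the interface text tells. Its arguments: {"type":"object","properties":{"plan":{"type":"array","items":{"type":"array","items":{"type":"array","items":{"type":"number"}}}},"squeeze":{"type":"number"}},"required":["plan"]}

```bash
mkdir -p pics; ls
python3 - <<'E'
from workcell import env
import cv2,numpy as np
s=env.get_state(); print(s)
for n in ['side','top','wrist']:
    im=env.read_camera(n); cv2.imwrite(f'pics/{n}0.png',im[:,:,::-1])
    print(n,env.camera_model(n))
E
```

```text
pics
{'clock': 0.0, 'joint_pos': array([-1.27657774e+00,  3.14014277e-01,  4.49473106e-02,  1.30362559e+00,
       -3.20232844e-07,  1.43118075e+00]), 'qvel': array([7.83158056e-05, 2.38975665e-03, 1.17469449e-03, 1.38086282e-03,
       9.23346300e-04, 4.87509133e-04]), 'tau': array([ 6.05737823e-04, -4.80626714e+01,  2.98535049e+01,  1.93014223e-02,
       -1.52106686e-04,  1.99276474e-05]), 'tcp_pos': array([ 0.24152845, -0.52122053,  0.23038806]), 'orientation': array([-0.15151503, -0.69048396, -0.15285185,  0.69058773]), 'wrist_force': array([-0.01855828, -0.45867368,  0.56862246]), 'ft_torque': array([ 0.02800262, -0.0157734 ,  0.04159383]), 'finger_gap': 0.0854606692845857}
side {'camera_matrix': array([[619.85444364,   0.        , 317.44132594],
       [  0.        , 619.85444364, 240.75230981],
       [  0.        ,   0.        ,   1.        ]]), 'camera_from_world': array([[ 0.99114984, -0.13162491, -0.01723008, -0.46986013],
       [-0.08795203, -0.55391154, -0.82791693,  0.11316693],
       [ 0.09943055,  0.82210516, -0.56058601,  1.59958478],
       [ 0.        ,  0.     
[... 312 characters left out ...]
, -0.00301242, -0.06227262,  0.46928561],
       [ 0.06229194, -0.00681169, -0.99803473,  1.05184903],
       [ 0.        ,  0.        ,  0.        ,  1.        ]])}
wrist {'camera_matrix': array([[407.92324987,   0.        , 315.65737426],
       [  0.        , 407.92324987, 240.85627472],
       [  0.        ,   0.        ,   1.        ]]), 'T_tool_cam': array([[ 1.11100525e-03, -2.86363283e-01,  9.58120470e-01,
        -1.42751173e-01],
       [ 9.99999382e-01,  2.88359453e-04, -1.07338173e-03,
        -2.10978087e-04],
       [ 3.10940207e-05,  9.58121071e-01,  2.86363427e-01,
        -7.20094242e-02],
       [ 0.00000000e+00,  0.00000000e+00,  0.00000000e+00,
         1.00000000e+00]])}
```

View pics/top0.png

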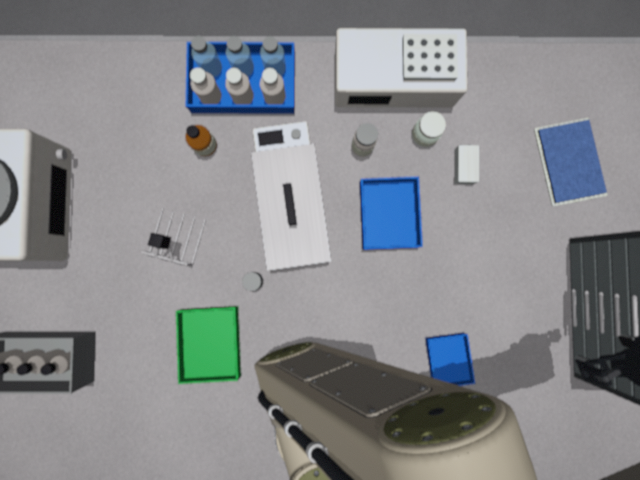

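View pics/side0.png

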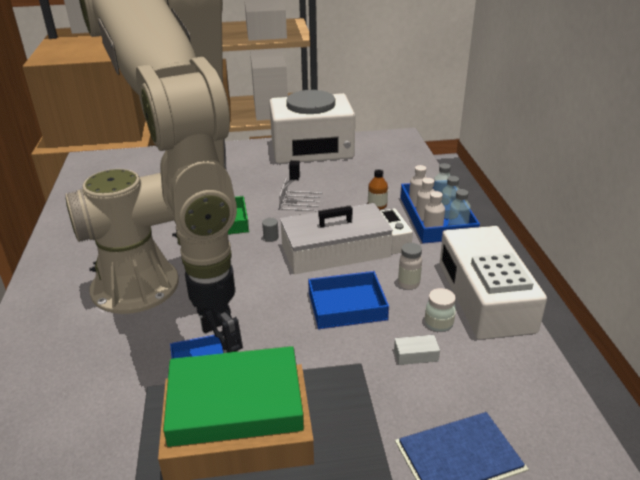

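View pics/wrist0.png

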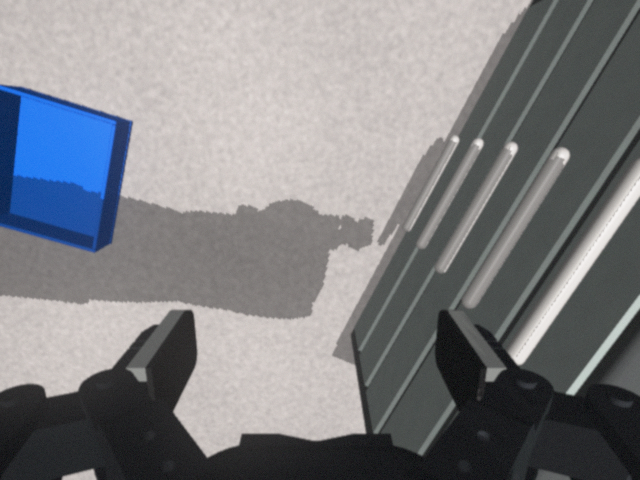

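```bash
cat > h.py <<'E'
from workcell import env
import cv2,numpy as np
from scipy.spatial.transform import Rotation as R
def crop(n,x0,y0,x1,y1,f,out,im=None):
    if im is None: im=cv2.imread(n)
    c=im[y0:y1,x0:x1]; c=cv2.resize(c,None,fx=f,fy=f,interpolation=cv2.INTER_CUBIC)
    for x in range((x0//20+1)*20,x1,20): cv2.putText(c,str(x),(int((x-x0)*f)-10,8),0,.33,(0,0,255)); cv2.line(c,(int((x-x0)*f),10),(int((x-x0)*f),16),(0,0,255))
    for y in range((y0//20+1)*20,y1,20): cv2.putText(c,str(y),(0,int((y-y0)*f)+3),0,.33,(0,0,255)); cv2.line(c,(22,int((y-y0)*f)),(30,int((y-y0)*f)),(0,0,255))
    cv2.imwrite(out,c)
def pose():
    s=env.get_state(); q=s['orientation']; return s['tcp_pos'],R.from_quat(q[[1,2,3,0]])
def cam(n,pr=None):
    m=env.camera_model(n);K=m['camera_matrix']
    if 'camera_from_world' in m: T=m['camera_from_world']
    else:
        p,r=pr or pose(); W=np.eye(4);W[:3,:3]=r.as_matrix();W[:3,3]=p
        T=np.linalg.inv(W@m['T_tool_cam'])
    return K,T
def p2w(n,u,v,z,pr=None):
    K,T=cam(n,pr); d=T[:3,:3].T@np.linalg.solve(K,[u,v,1.]); c=-T[:3,:3].T@T[:3,3]
    return c+d*(z-c[2])/d[2]
def w2p(n,P,pr=None):
    K,T=cam(n,pr); q=K@(T[:3,:3]@np.asarray(P)+T[:3,3]); return q[:2]/q[2]
def Rt(yaw,pitch=0):
    """tool down, jaws along world direction yaw(rad)"""
    x=np.array([0,0,-1.]);y=np.array([np.cos(yaw),np.sin(yaw),0]);return R.from_matrix(np.stack([x,y,np.cross(x,y)],1))
def go(P,Rm,pr=None):
    p,r=pr or pose(); t=r.inv().apply(np.asarray(P)-p)*100; w=(r.inv()*Rm).as_rotvec(degrees=True)
    print('shift cm',t.round(2),'turn',w.round(2),'rows',round(max(np.linalg.norm(t)/4.1,np.linalg.norm(w)/7.1),1))
def shot(n,name,x=None):
    pr=pose(); im=env.read_camera(n)[:,:,::-1]; cv2.imwrite('pics/'+name+'.png',im)
    return pr
E
python3 - <<'E'
from h import *
crop('pics/top0.png',120,100,440,320,2.5,'pics/c1.png')
crop('pics/side0.png',240,150,480,330,3.3,'pics/c2.png')
E
```

```text
(no output)
```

View pics/c1.png

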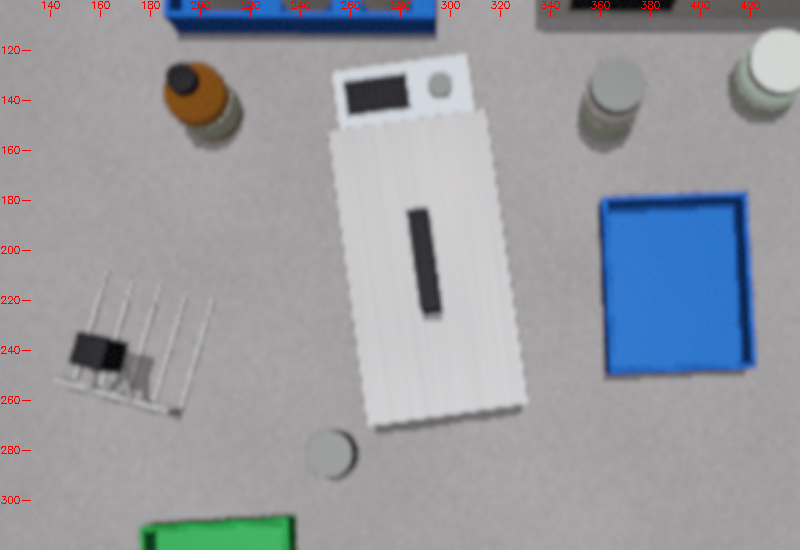

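View pics/c2.png

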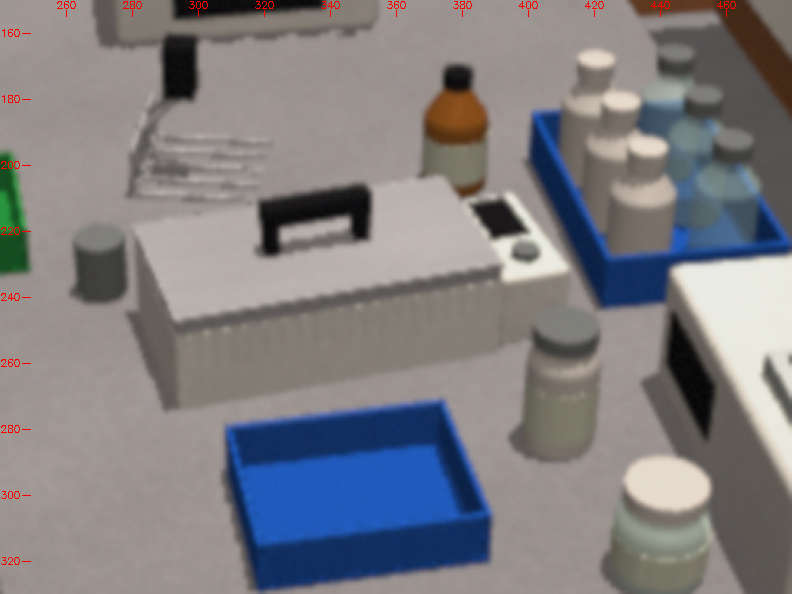

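Run:
```python
from h import *
f=lambda X,Y,z,x0=120,y0=100:p2w('top',x0+X/2.5,y0+Y/2.5,z)
lid=[f(*c,.0875) for c in [(330,133),(486,112),(527,404),(370,427)]]
print('lid',np.round(lid,4)); c=np.mean(lid,0); print(c, [np.linalg.norm(lid[i]-lid[(i+1)%4]).round(4) for i in range(4)])
d=(lid[0]+lid[1]-lid[2]-lid[3]);print('bath yaw',np.degrees(np.arctan2(d[1],d[0])))
bar=[f(*c,.134) for c in [(408,210),(427,208),(441,312),(424,315)]]
print('bar',np.round(bar,4),np.mean(bar,0));d=(bar[0]+bar[1]-bar[2]-bar[3]);print('yaw',np.degrees(np.arctan2(d[1],d[0])),np.linalg.norm(d)/2)
tr=[f(*c,.045) for c in [(600,200),(747,192),(755,366),(607,375)]]
print('tray',np.mean(tr,0),[np.linalg.norm(tr[i]-tr[(i+1)%4]).round(4) for i in range(4)]);d=(tr[0]+tr[1]-tr[2]-tr[3]);print('yaw',np.degrees(np.arctan2(d[1],d[0])))
tips=np.array([f(*c,.0025) for c in [(108,270),(132,283),(158,284),(187,297),(212,300)]]);print('tips',tips.round(4),tips.mean(0))
print('comb',f(55,381,.048),f(182,410,.003),f(175,412,.048),f(65,381,.003))
hd=[f(*c,.136) for c in [(80,331),(72,358),(99,371),(107,341)]];print('handle',np.round(hd,4),np.mean(hd,0))
print('pot',f(328,454,.055),'amber',f(183,78,.12),'wb',f(617,85,.11),'jar',f(783,60,.08))
# side checks: bar centre, handle top
g=lambda X,Y,z:p2w('side',240+X/3.3,150+Y/3.3,z)
print('side handle bottom/top', g(180,97,.08),g(180,37,.136)); print('bar side',g(315,197,.134))
s=p2w('top',505,258,0);print('lid place',s,p2w('top',500,178,.035),p2w('top',570,240,0.0),p2w('top',427,335,.03))
```

```text
lid [[ 0.6571  0.1628  0.0875]
 [ 0.6773  0.0196  0.0875]
 [ 0.409  -0.0185  0.0875]
 [ 0.3878  0.1234  0.0875]]
[0.5328052  0.07183244 0.0875    ] [np.float64(0.1447), np.float64(0.2711), np.float64(0.1435), np.float64(0.2721)]
bath yaw 8.194125370993902
bar [[0.5774 0.087  0.134 ]
 [0.5792 0.0705 0.134 ]
 [0.4881 0.0577 0.134 ]
 [0.4855 0.0725 0.134 ]] [0.53254772 0.07193473 0.134     ]
yaw 8.496877170686334 0.09247038082079007
tray [ 0.52480064 -0.16287771  0.045     ] [np.float64(0.1411), np.float64(0.1668), np.float64(0.1407), np.float64(0.1674)]
yaw 2.0169467535884347
tips [[0.5406 0.3931 0.0025]
 [0.5278 0.3691 0.0025]
 [0.5269 0.3435 0.0025]
 [0.5141 0.3146 0.0025]
 [0.5112 0.2899 0.0025]] [0.52411528 0.3420515  0.0025    ]
comb [0.42962487 0.42418551 0.048     ] [0.40271117 0.31711647 0.003     ] [0.4008243  0.31096372 0.048     ] [0.43082124 0.43230212 0.003     ]
handle [[0.4705 0.3689 0.136 ]
 [0.4472 0.3751 0.136 ]
 [0.436  0.3516 0.136 ]
 [0.4619 0.3454 0.136 ]] [0.4539229  0.36026293 0.136     ]
pot [0.36215291 0.16586578 0.055     ] amber [0.69787174 0.28934628 0.12      ] wb [ 0.69637696 -0.09866994  0.11      ] jar [ 0.72989904 -0.25717093  0.08      ]
side handle bottom/top [0.45162593 0.3503635  0.08      ] [0.45483669 0.36092736 0.136     ]
bar side [0.53315368 0.06702909 0.134     ]
lid place [ 0.41951053 -0.45215237  0.        ] [ 0.61233632 -0.42952059  0.035     ] [ 0.4645694  -0.61500608  0.        ] [ 0.23586626 -0.24903125  0.03      ]
```

```bash
cat >> h.py <<'E'
def scr(P,Rm,N=None,pr=None):
    p,r=pr or pose(); t=r.inv().apply(np.asarray(P)-p)*100; Q=r.inv()*Rm; w=Q.as_rotvec()
    n0=max(np.linalg.norm(t)/4.1,np.linalg.norm(np.degrees(w))/7.1)
    N=N or int(np.ceil(n0)); q=R.from_rotvec(w/N); S=sum((R.from_rotvec(w/N*k).as_matrix() for k in range(N)),np.zeros((3,3)))
    tt=np.linalg.solve(S,t); print('total',t.round(2),np.degrees(w).round(1),'min rows',round(n0,1)); print('N',N,'row',tt.round(2).tolist(),np.degrees(w/N).round(2).tolist(),'|t|',np.linalg.norm(tt).round(2))
E
python3 - <<'E'
from h import *
p,r=pose(); print(r.as_matrix().round(3))
for y in (98.3,-81.7):
    for N in (15,20): scr([.533,.0715,.20],Rt(np.radians(y)),N)
E
```

```text
[[-0.     0.42  -0.907]
 [ 0.001 -0.907 -0.42 ]
 [-1.    -0.001 -0.   ]]
total [  3.13 -41.54 -51.36] [-1.634e+02 -1.000e-01 -0.000e+00] min rows 23.0
N 15 row [0.2, 3.84, -5.04] [-10.9, -0.01, -0.0] |t| 6.34
total [  3.13 -41.54 -51.36] [-1.634e+02 -1.000e-01 -0.000e+00] min rows 23.0
N 20 row [0.15, 2.97, -3.71] [-8.17, -0.01, -0.0] |t| 4.76
total [  3.13 -41.54 -51.36] [16.6 -0.   0.1] min rows 16.1
N 15 row [0.21, -3.22, -3.03] [1.1, -0.0, 0.01] |t| 4.42
total [  3.13 -41.54 -51.36] [16.6 -0.   0.1] min rows 16.1
N 20 row [0.15, -2.42, -2.27] [0.83, -0.0, 0.0] |t| 3.32
```

Run:
```python
from h import *
scr([.533,.0715,.20],Rt(np.radians(98.3)),25)
```

```text
total [  3.13 -41.54 -51.36] [-1.634e+02 -1.000e-01 -0.000e+00] min rows 23.0
N 25 row [0.12, 2.42, -2.94] [-6.54, -0.0, -0.0] |t| 3.81
```

```bash
cat >> h.py <<'E'
def line(P,Rm,N,pr=None):
    "straight world line, even turn; rows to type"
    p,r=pr or pose(); Q=r.inv()*Rm; w=Q.as_rotvec(); d=(np.asarray(P)-p)*100/N
    print('turn/row',np.degrees(w/N).round(2).tolist())
    for k in range(N): print(k+1,(r*R.from_rotvec(w/N*k)).inv().apply(d).round(1).tolist())
E
python3 - <<'E'
from h import *
line([.533,.0715,.20],Rt(np.radians(98.3)),25)
E
```

```text
turn/row [-6.54, -0.0, -0.0]
1 [0.1, -1.7, -2.1]
2 [0.1, -1.4, -2.2]
3 [0.1, -1.2, -2.4]
4 [0.1, -0.9, -2.5]
5 [0.1, -0.6, -2.6]
6 [0.1, -0.3, -2.6]
7 [0.1, 0.0, -2.6]
8 [0.1, 0.3, -2.6]
9 [0.1, 0.6, -2.6]
10 [0.1, 0.9, -2.5]
11 [0.1, 1.2, -2.4]
12 [0.1, 1.4, -2.2]
13 [0.1, 1.7, -2.0]
14 [0.1, 1.9, -1.8]
15 [0.1, 2.1, -1.6]
16 [0.1, 2.3, -1.4]
17 [0.1, 2.4, -1.1]
18 [0.1, 2.5, -0.8]
19 [0.1, 2.6, -0.5]
20 [0.1, 2.6, -0.2]
21 [0.1, 2.6, 0.1]
22 [0.1, 2.6, 0.4]
23 [0.1, 2.6, 0.7]
24 [0.1, 2.5, 1.0]
25 [0.1, 2.3, 1.2]
```

drive_tool([
  [[0.1,-1.7,-2.1,-6.5,0,0,1],[0.1,-1.4,-2.2,-6.5,0,0,1],[0.1,-1.2,-2.4,-6.5,0,0,1],[0.1,-0.9,-2.5,-6.5,0,0,1],[0.1,-0.6,-2.6,-6.5,0,0,1]],
])

```text
clock: 0.57
tcp_pos: [0.3002, -0.4008, 0.2259]
orientation: [0.341, 0.62, 0.341, -0.619]
wrist_force: [0.6, 0.1, 0.0]
finger_gap: 0.0853
```

drive_tool([
  [[0.1,-0.3,-2.6,-6.5,0,0,1],[0.1,0,-2.6,-6.5,0,0,1],[0.1,0.3,-2.6,-6.5,0,0,1],[0.1,0.6,-2.6,-6.5,0,0,1],[0.1,0.9,-2.5,-6.5,0,0,1]],
])

```text
clock: 0.98
tcp_pos: [0.3583, -0.2826, 0.2211]
orientation: [0.501, 0.499, 0.501, -0.499]
wrist_force: [-0.5, -0.3, 0.8]
finger_gap: 0.0854
```

drive_tool([
  [[0.1,1.2,-2.4,-6.5,0,0,1],[0.1,1.4,-2.2,-6.5,0,0,1],[0.1,1.7,-2.0,-6.5,0,0,1],[0.1,1.9,-1.8,-6.5,0,0,1],[0.1,2.1,-1.6,-6.5,0,0,1]],
])

```text
clock: 1.4
tcp_pos: [0.4179, -0.1652, 0.2161]
orientation: [0.62, 0.339, 0.62, -0.339]
wrist_force: [0.1, 0.5, 0.3]
finger_gap: 0.0854
```

drive_tool([
  [[0.1,2.3,-1.4,-6.5,0,0,1],[0.1,2.4,-1.1,-6.5,0,0,1],[0.1,2.5,-0.8,-6.5,0,0,1],[0.1,2.6,-0.5,-6.5,0,0,1],[0.1,2.6,-0.2,-6.5,0,0,1]],
])

```text
clock: 1.82
tcp_pos: [0.4776, -0.0472, 0.211]
orientation: [0.69, 0.152, 0.691, -0.152]
wrist_force: [0.2, -0.0, 0.5]
finger_gap: 0.0853
```

drive_tool([
  [[0.1,2.6,0.1,-6.5,0,0,1],[0.1,2.6,0.4,-6.5,0,0,1],[0.1,2.6,0.7,-6.5,0,0,1],[0.1,2.5,1.0,-6.5,0,0,1],[0.1,2.3,1.2,-6.5,0,0,1]],
])

```text
clock: 2.23
tcp_pos: [0.5381, 0.0703, 0.2059]
orientation: [0.705, -0.047, 0.706, 0.047]
wrist_force: [0.4, -0.6, 0.0]
finger_gap: 0.0857
```

```bash
cat > v.py <<'E'
import sys
from h import *
n,name=sys.argv[1:3]
s=env.get_state();print(round(s['clock'],2),s['joint_pos'].round(3),s['tcp_pos'].round(4),'F',s['wrist_force'].round(1),'gap',round(s['finger_gap'],4))
if n!='-':shot(n,name)
E
python3 v.py wrist w1
python3 - <<'E'
from h import *
scr([.533,.0715,.105],Rt(np.radians(98.3)))
print([w2p('wrist',P) for P in [(.533,.0715,.134)]])
E
```

```text
2.23 [-0.018  0.26  -0.089  1.222 -0.    -0.152] [0.5381 0.0703 0.2059] F [ 0.4 -0.6  0. ] gap 0.0857
total [10.06 -0.13 -0.73] [-0.1  0.1 -0.1] min rows 2.5
N 3 row [3.35, -0.04, -0.24] [-0.05, 0.03, -0.04] |t| 3.36
[array([313.03344942, 245.23347526])]
```

View pics/w1.png

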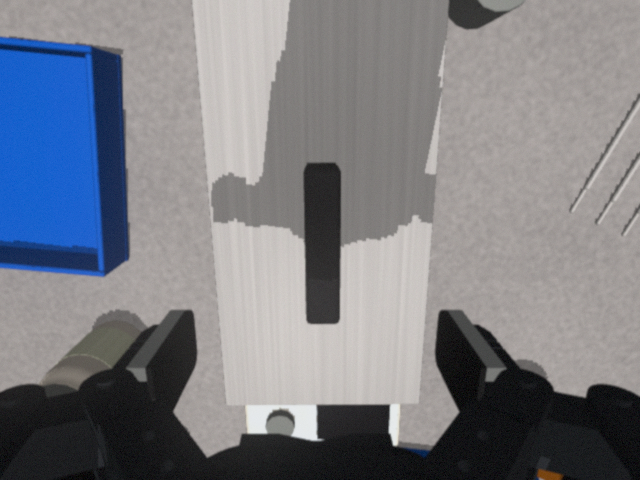

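Run:
```python
from h import *
a=p2w('wrist',322.5,164,.134);b=p2w('wrist',322.5,322,.134);print(a,b,(a+b)/2,np.degrees(np.arctan2(*(b-a)[1::-1])),np.linalg.norm(a-b))
c=[p2w('wrist',*q,.0875) for q in [(227,405),(419,404),(212,170),(436,170)]];print(np.round(c,4));
P=(c[0]+c[1])/2;print('yaw of lid end',P)
```

```text
[0.48861892 0.07018814 0.134     ] [0.5785702  0.08351047 0.134     ] [0.53359456 0.0768493  0.134     ] 8.424612215914342 0.09093248735959865
[[0.6818 0.0266 0.0875]
 [0.6606 0.1705 0.0875]
 [0.5069 0.003  0.0875]
 [0.4868 0.1436 0.0875]]
yaw of lid end [0.67122299 0.09854669 0.0875    ]
```

drive_tool([
  [[1.5,0.2,-0.2,0,0,0,1],[2,0.1,-0.2,0,0,0,1],[2,0,-0.1,0,0,0,1],[0.5,0,0,0,0,0,1],[0,0,0,0,0,0,1]],
])

```text
clock: 2.7
tcp_pos: [0.5308, 0.0712, 0.1445]
orientation: [0.704, -0.045, 0.707, 0.045]
wrist_force: [-0.2, 0.2, -0.9]
finger_gap: 0.0854
```

```bash
python3 v.py wrist w2
```

```text
2.7 [-0.017  0.283 -0.213  1.079 -0.    -0.145] [0.5308 0.0712 0.1445] F [-0.2  0.2 -0.9] gap 0.0854
```

View pics/w2.png

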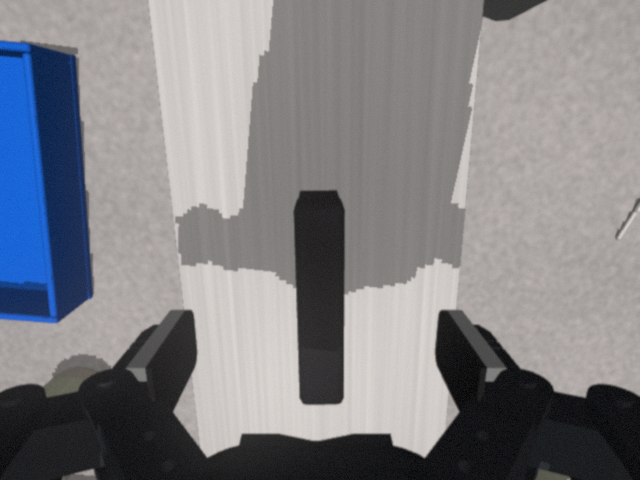

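Run:
```python
from h import *
a=p2w('wrist',320,207,.134);b=p2w('wrist',321,404,.134);print(a,b,(a+b)/2,np.linalg.norm(a-b),np.degrees(np.arctan2(*(b-a)[1::-1])))
P=(a+b)/2;P[2]=.105;scr(P,Rt(np.radians(98.4)))
```

```text
[0.49092416 0.06765188 0.134     ] [0.57995558 0.07983068 0.134     ] [0.53543987 0.07374128 0.134     ] 0.08986054490467574 7.789269678162471
total [4.09 0.22 0.4 ] [-1.1 -0.1 -0. ] min rows 1.0
N 2 row [2.05, 0.11, 0.2] [-0.53, -0.05, -0.0] |t| 2.06
```

drive_tool([
  [[2,0.1,0.1,-0.5,0,0,1],[2,0.1,0.1,-0.5,0,0,1],[0,0,0,0,0,0,0],[0,0,0,0,0,0,0],[0,0,0,0,0,0,0]],
], squeeze=60)

```text
clock: 3.17
tcp_pos: [0.5351, 0.0733, 0.1079]
orientation: [0.706, -0.051, 0.705, 0.051]
wrist_force: [0.1, -0.0, 0.1]
finger_gap: 0.0517
```

drive_tool([
  [[0,0,0,0,0,0,0],[0,0,0,0,0,0,0],[-1,0,0,0,0,0,0],[-2,0,0,0,0,0,0],[-2,0,0,0,0,0,0]],
])

```text
clock: 3.58
tcp_pos: [0.5328, 0.0735, 0.1564]
orientation: [0.704, -0.051, 0.706, 0.052]
wrist_force: [-0.3, 0.3, -3.5]
finger_gap: 0.0188
```

```bash
python3 v.py side s2
```

```text
3.58 [-0.012  0.279 -0.188  1.107 -0.    -0.158] [0.5328 0.0735 0.1564] F [-0.3  0.3 -3.5] gap 0.0188
```

View pics/s2.png

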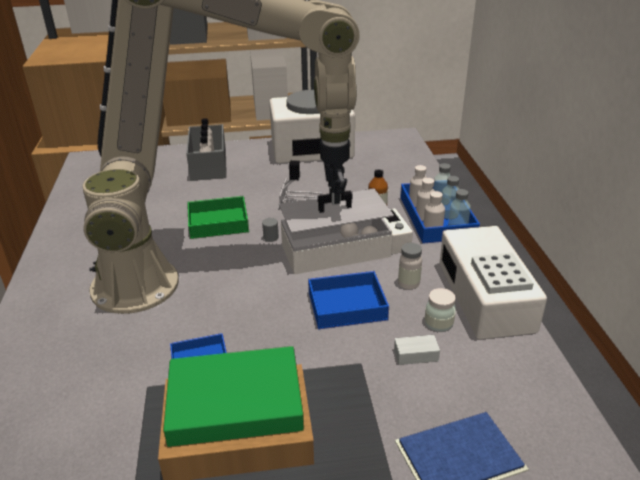

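Run:
```python
from h import *
scr([.413,-.428,.165],Rt(np.radians(90-46)),15)
```

```text
total [ -0.42 -47.83 -19.41] [54.4  0.2 -0.1] min rows 12.6
N 15 row [-0.02, -3.57, 0.2] [3.62, 0.02, -0.0] |t| 3.57
```

drive_tool([
  [[-0.3,-3.5,0.2,3.6,0,0,0],[-0.3,-3.5,0.2,3.6,0,0,0],[-0.3,-3.5,0.2,3.6,0,0,0],[0,-3.6,0.2,3.6,0,0,0],[0,-3.6,0.2,3.6,0,0,0]],
])

```text
clock: 4.05
tcp_pos: [0.5477, -0.1041, 0.1654]
orientation: [0.705, 0.06, 0.704, -0.06]
wrist_force: [-0.0, -0.1, -5.4]
finger_gap: 0.0189
```

drive_tool([
  [[0,-3.6,0.2,3.6,0,0,0],[0,-3.6,0.2,3.6,0,0,0],[0,-3.6,0.2,3.6,0,0,0],[0,-3.6,0.2,3.6,0,0,0],[0,-3.6,0.2,3.6,0,0,0]],
])

```text
clock: 4.47
tcp_pos: [0.5044, -0.2787, 0.1649]
orientation: [0.686, 0.17, 0.686, -0.17]
wrist_force: [0.5, -0.0, -5.0]
finger_gap: 0.019
```

drive_tool([
  [[0,-3.6,0.2,3.6,0,0,0],[0,-3.6,0.2,3.6,0,0,0],[0,-3.6,0.2,3.6,0,0,0],[0,-3.6,0.2,3.6,0,0,0],[0,-3.6,0.2,3.6,0,0,0]],
])

```text
clock: 4.88
tcp_pos: [0.4097, -0.4313, 0.1649]
orientation: [0.651, 0.275, 0.651, -0.275]
wrist_force: [0.7, -0.7, -4.8]
finger_gap: 0.019
```

```bash
python3 v.py top t3
python3 - <<'E'
from h import *
scr([.413,-.428,.032],Rt(np.radians(90-46)))
E
```

```text
4.88 [-0.946  0.378 -0.026  1.168  0.    -0.146] [ 0.4097 -0.4313  0.1649] F [ 0.7 -0.7 -4.8] gap 0.019
total [13.28  1.26 -0.13] [-0.3  0.   0.3] min rows 3.3
N 4 row [3.32, 0.31, -0.03] [-0.09, 0.01, 0.09] |t| 3.33
```

View pics/t3.png

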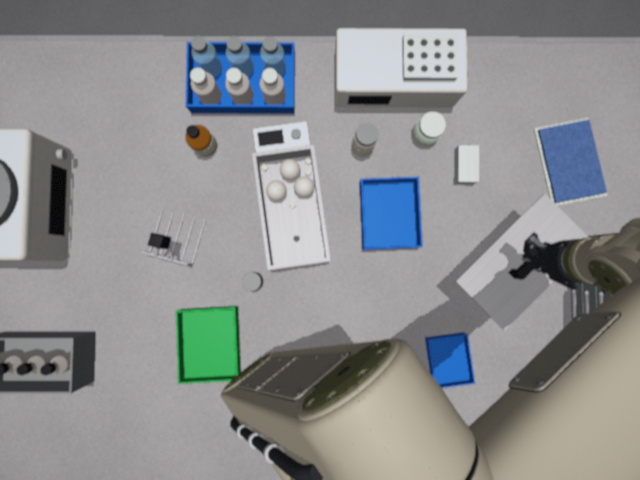

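drive_tool([
  [[3,0.2,0,0,0,0,0],[3,0.2,0,0,0,0,0],[3,0.2,0,0,0,0,0],[2,0,0,0,0,0,0],[1,0,0,0,0,0,0]],
])

```text
clock: 5.35
tcp_pos: [0.4134, -0.4233, 0.0416]
orientation: [0.65, 0.275, 0.654, -0.273]
wrist_force: [-0.1, 0.1, -4.5]
finger_gap: 0.0188
```

drive_tool([
  [[0.7,0,0,0,0,0,0],[0.3,0,0,0,0,0,0],[0.3,0,0,0,0,0,0],[0,0,0,0,0,0,0],[0,0,0,0,0,0,0]],
])

```text
clock: 5.77
tcp_pos: [0.4157, -0.4265, 0.0335]
orientation: [0.652, 0.274, 0.651, -0.275]
wrist_force: [0.1, -0.8, -4.1]
finger_gap: 0.0189
```

```bash
python3 v.py - x
```

```text
5.77 [-0.933  0.479 -0.215  0.875 -0.    -0.136] [ 0.4157 -0.4265  0.0335] F [ 0.1 -0.8 -4.1] gap 0.0189
```

drive_tool([
  [[0.3,0,0,0,0,0,0],[0.2,0,0,0,0,0,0],[0.1,0,0,0,0,0,0],[0.1,0,0,0,0,0,0],[0,0,0,0,0,0,0]],
])

```text
clock: 6.18
tcp_pos: [0.4159, -0.4268, 0.03]
orientation: [0.653, 0.273, 0.65, -0.275]
wrist_force: [-5.2, 5.4, 20.6]
finger_gap: 0.019
```

drive_tool([
  [[-0.1,0,0,0,0,0,1],[0,0,0,0,0,0,1],[0,0,0,0,0,0,1],[0,0,0,0,0,0,1],[-1,0,0,0,0,0,1]],
])

```text
clock: 6.6
tcp_pos: [0.4141, -0.4245, 0.0346]
orientation: [0.651, 0.275, 0.653, -0.274]
wrist_force: [-0.7, 0.3, 0.3]
finger_gap: 0.0778
```

drive_tool([
  [[-4,0,0,0,0,0,1],[-4,0,0,0,0,0,1],[-4,0,0,0,0,0,1],[-4,0,0,0,0,0,1],[-4,0,0,0,0,0,1]],
])

```text
clock: 7.02
tcp_pos: [0.4148, -0.4254, 0.2389]
orientation: [0.652, 0.274, 0.652, -0.274]
wrist_force: [-0.4, -1.2, -0.1]
finger_gap: 0.0851
```

```bash
python3 v.py wrist w4;  python3 - <<'E'
from h import *
# hover behind the scoop for a look; jaw along scoop x rev/y
for y in (75,-15):
  line([.45,.335,.26],Rt(np.radians(y)),20)
E
```

```text
7.02 [-0.933  0.349  0.115  1.336 -0.    -0.136] [ 0.4148 -0.4254  0.2389] F [-0.4 -1.2 -0.1] gap 0.0851
turn/row [-1.53, 0.03, 0.02]
1 [-0.1, 2.8, -2.6]
2 [-0.1, 2.9, -2.5]
3 [-0.1, 2.9, -2.5]
4 [-0.1, 3.0, -2.4]
5 [-0.1, 3.0, -2.3]
6 [-0.1, 3.1, -2.2]
7 [-0.1, 3.2, -2.1]
8 [-0.1, 3.2, -2.0]
9 [-0.1, 3.3, -2.0]
10 [-0.1, 3.3, -1.9]
11 [-0.1, 3.4, -1.8]
12 [-0.1, 3.4, -1.7]
13 [-0.1, 3.5, -1.6]
14 [-0.1, 3.5, -1.5]
15 [-0.1, 3.5, -1.4]
16 [-0.1, 3.6, -1.3]
17 [-0.1, 3.6, -1.2]
18 [-0.1, 3.6, -1.1]
19 [-0.1, 3.7, -1.0]
20 [-0.1, 3.7, -0.9]
turn/row [2.97, 0.04, -0.01]
1 [-0.1, 2.8, -2.6]
2 [-0.1, 2.6, -2.8]
3 [-0.1, 2.5, -2.9]
4 [-0.1, 2.3, -3.0]
5 [-0.1, 2.2, -3.1]
6 [-0.1, 2.0, -3.2]
7 [-0.1, 1.9, -3.3]
8 [-0.1, 1.7, -3.4]
9 [-0.1, 1.5, -3.5]
10 [-0.1, 1.3, -3.6]
11 [-0.1, 1.1, -3.6]
12 [-0.1, 0.9, -3.7]
13 [-0.1, 0.7, -3.7]
14 [-0.1, 0.5, -3.8]
15 [-0.1, 0.4, -3.8]
16 [-0.1, 0.2, -3.8]
17 [-0.1, -0.0, -3.8]
18 [-0.1, -0.2, -3.8]
19 [-0.1, -0.4, -3.8]
20 [-0.1, -0.6, -3.8]
```

View pics/w4.png

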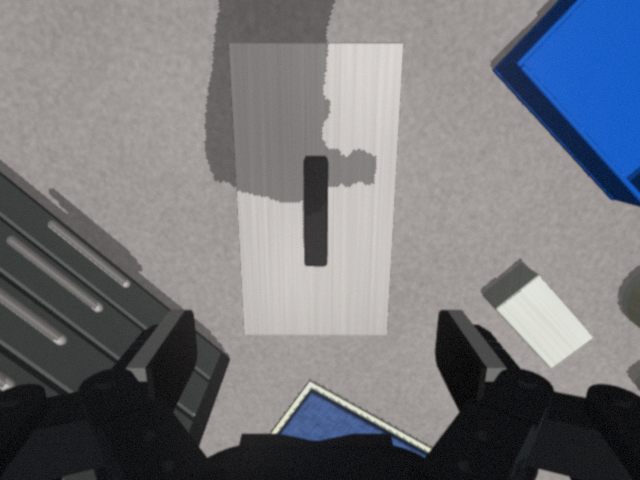

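Run:
```python
from h import *
line([.454,.358,.235],Rt(np.radians(-15)),20)
```

```text
turn/row [2.97, 0.04, -0.01]
1 [0.0, 2.9, -2.7]
2 [0.0, 2.7, -2.8]
3 [0.0, 2.6, -3.0]
4 [0.0, 2.4, -3.1]
5 [0.0, 2.3, -3.2]
6 [0.0, 2.1, -3.3]
7 [0.0, 1.9, -3.4]
8 [0.0, 1.7, -3.5]
9 [0.0, 1.6, -3.6]
10 [0.0, 1.4, -3.7]
11 [0.0, 1.2, -3.8]
12 [0.0, 1.0, -3.8]
13 [0.0, 0.8, -3.9]
14 [0.0, 0.6, -3.9]
15 [0.0, 0.4, -3.9]
16 [0.1, 0.2, -3.9]
17 [0.1, -0.0, -3.9]
18 [0.1, -0.2, -3.9]
19 [0.1, -0.4, -3.9]
20 [0.1, -0.6, -3.9]
```

drive_tool([
  [[0,2.9,-2.7,3,0,0,1],[0,2.7,-2.8,3,0,0,1],[0,2.6,-3.0,3,0,0,1],[0,2.4,-3.1,3,0,0,1],[0,2.3,-3.2,3,0,0,1]],
])

```text
clock: 7.48
tcp_pos: [0.424, -0.2275, 0.2365]
orientation: [0.61, 0.358, 0.61, -0.358]
wrist_force: [0.6, 0.2, 0.3]
finger_gap: 0.0851
```

drive_tool([
  [[0,2.1,-3.3,3,0,0,1],[0,1.9,-3.4,3,0,0,1],[0,1.7,-3.5,3,0,0,1],[0,1.6,-3.6,3,0,0,1],[0,1.4,-3.7,3,0,0,1]],
])

```text
clock: 7.9
tcp_pos: [0.4347, -0.0317, 0.2367]
orientation: [0.558, 0.435, 0.558, -0.434]
wrist_force: [1.2, 0.5, 0.7]
finger_gap: 0.0854
```

drive_tool([
  [[0,1.2,-3.8,3,0,0,1],[0,1.0,-3.8,3,0,0,1],[0,0.8,-3.9,3,0,0,1],[0,0.6,-3.9,3,0,0,1],[0,0.4,-3.9,3,0,0,1]],
])

```text
clock: 8.32
tcp_pos: [0.4462, 0.1659, 0.2368]
orientation: [0.497, 0.504, 0.496, -0.503]
wrist_force: [1.5, 0.6, -0.0]
finger_gap: 0.0854
```

```bash
python3 v.py wrist w5
```

```text
8.32 [ 0.187  0.119 -0.187  1.263 -0.     1.772] [0.4462 0.1659 0.2368] F [ 1.5  0.6 -0. ] gap 0.0854
```

View pics/w5.png

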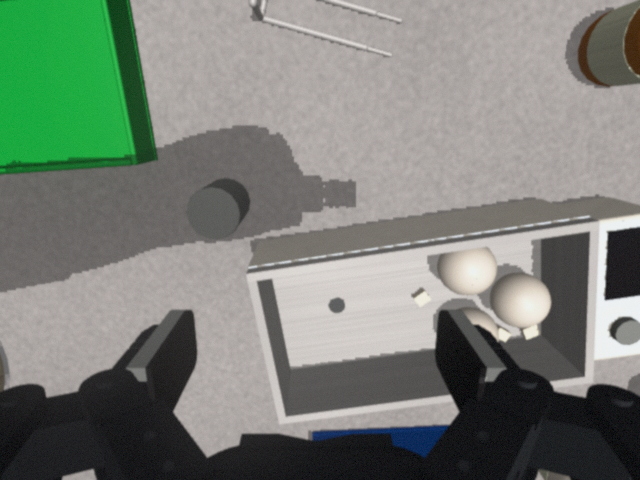

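drive_tool([
  [[0.1,0.2,-3.9,3,0,0,1],[0.1,0,-3.9,3,0,0,1],[0.1,-0.2,-3.9,3,0,0,1],[0.1,-0.4,-3.9,3,0,0,1],[0.1,-0.6,-3.5,3,0,0,1]],
])

```text
clock: 8.78
tcp_pos: [0.4582, 0.3575, 0.2314]
orientation: [0.427, 0.564, 0.427, -0.564]
wrist_force: [0.3, -0.7, -0.8]
finger_gap: 0.0854
```

```bash
cp pics/w5.png pics/w5b.png; python3 v.py wrist w6
python3 - <<'E'
from h import *
pr=(np.array([0.4462,0.1659,0.2368]),R.from_quat([.504,.496,-.503,.497]))
c=[p2w('wrist',*q,.084,pr) for q in [(249,270),(281,423),(592,383),(597,219)]];print(np.round(c,4),[np.linalg.norm(c[i]-c[(i+1)%4]).round(4) for i in range(4)])
d=c[2]+c[3]-c[0]-c[1];print(np.mean(c,0),np.degrees(np.arctan2(d[1],d[0])))
crop('pics/w6.png',120,60,520,360,2,'pics/c6.png')
E
```

```text
8.78 [ 0.525  0.325  0.063  1.308 -0.     2.37 ] [0.4582 0.3575 0.2314] F [ 0.3 -0.7 -0.8] gap 0.0854
[[ 0.3934  0.1276  0.084 ]
 [ 0.4127 -0.0148  0.084 ]
 [ 0.6766  0.022   0.084 ]
 [ 0.6548  0.1644  0.084 ]] [np.float64(0.1437), np.float64(0.2664), np.float64(0.144), np.float64(0.264)]
[0.53438413 0.07477339 0.084     ] 7.973395214115797
```

View pics/w6.png

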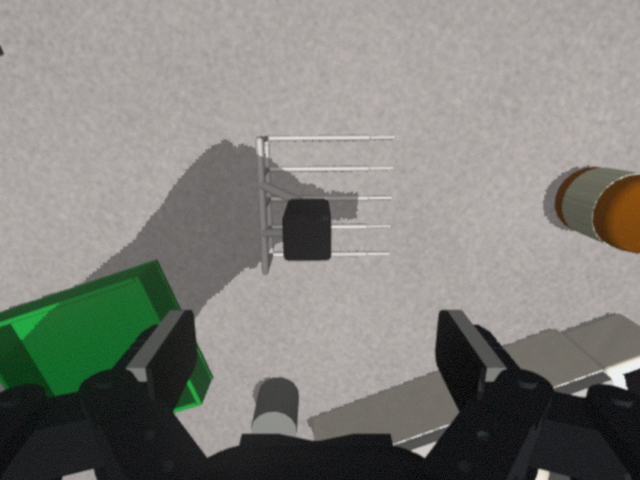

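View pics/c6.png

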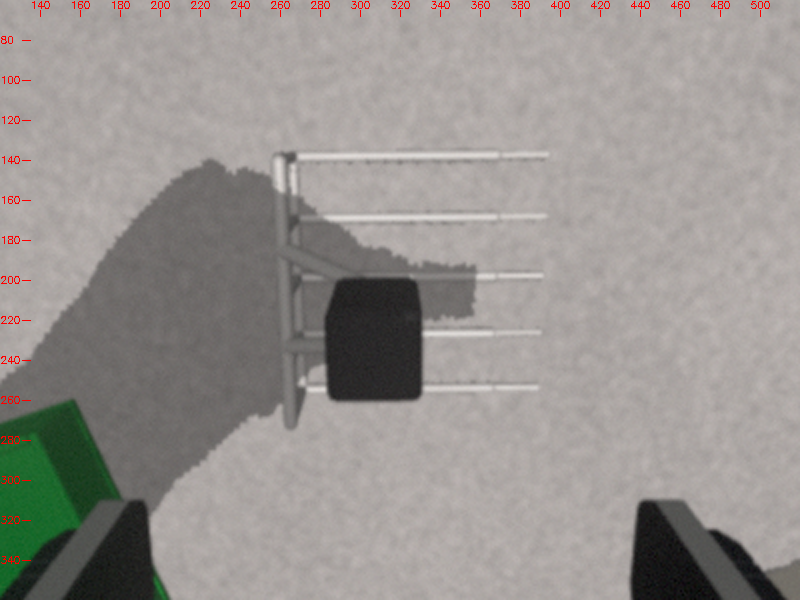

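Run:
```python
from h import *
p,r=pose();y=r.as_matrix()[:,1];print('jaw yaw',np.degrees(np.arctan2(y[1],y[0])))
c=[p2w('wrist',120+X/2,60+Y/2,.136) for X,Y in [(325,318),(421,318),(421,400),(328,400)]];print(np.round(c,4),np.mean(c,0))
b=[p2w('wrist',120+X/2,60+Y/2,.08) for X,Y in [(338,279),(416,279)]];print(np.round(b,4))
a=[(p2w('wrist',*q[:2],.0025),p2w('wrist',*q[2:],.0025)) for q in [(270,137.7,393,137.2),(272,168.5,393,168),(272,255,389,253.5)]]
for u,v in a: print(u.round(4),v.round(4),np.degrees(np.arctan2(*(v-u)[1::-1])))
g=np.mean(c,0); g[2]=.089; scr(g,Rt(np.radians(-15)))
```

```text
jaw yaw -15.68307504478876
[[0.4425 0.3837 0.136 ]
 [0.4702 0.376  0.136 ]
 [0.4634 0.351  0.136 ]
 [0.4359 0.3587 0.136 ]] [0.45299719 0.36734202 0.136     ]
[[0.4432 0.385  0.08  ]
 [0.4705 0.3773 0.08  ]]
[0.4339 0.4299 0.0025] [0.5385 0.401  0.0025] -15.453757946397065
[0.4275 0.4037 0.0025] [0.5326 0.3747 0.0025] -15.435329016974748
[0.403  0.3254 0.0025] [0.5112 0.2967 0.0025] -14.866985028160927
total [14.15 -0.62 -0.23] [-0.7 -0.2  0. ] min rows 3.5
N 4 row [3.54, -0.16, -0.06] [-0.17, -0.06, 0.01] |t| 3.54
```

drive_tool([
  [[3.5,-0.2,0,0,0,0,1],[3.5,-0.2,0,0,0,0,1],[3.5,-0.1,0,0,0,0,1],[2,0,0,0,0,0,1],[0.5,0,0,0,0,0,1]],
])

```text
clock: 9.25
tcp_pos: [0.4507, 0.355, 0.097]
orientation: [-0.427, -0.561, -0.428, 0.566]
wrist_force: [-0.1, -0.2, 1.2]
finger_gap: 0.0859
```

```bash
python3 v.py wrist w7
```

```text
9.25 [ 0.527  0.39  -0.182  1.006 -0.     2.371] [0.4507 0.355  0.097 ] F [-0.1 -0.2  1.2] gap 0.0859
```

View pics/w7.png

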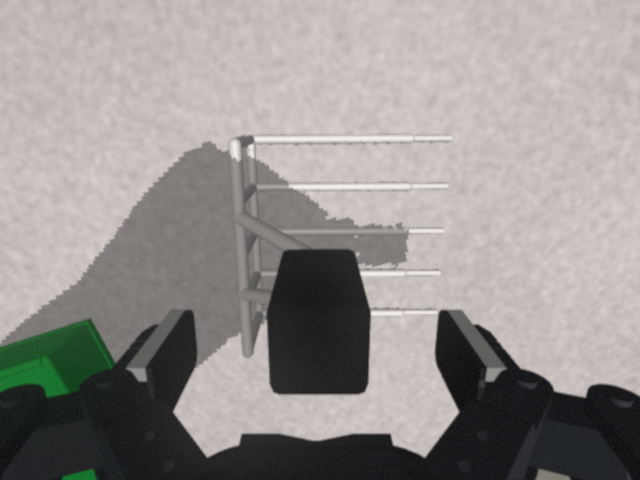

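Run:
```python
from h import *
c=[p2w('wrist',*q,.136) for q in [(270,309),(369,308),(367,393),(270,393)]];print(np.round(c,4),np.mean(c,0))
g=np.mean(c,0); g[2]=.0895; scr(g,Rt(np.radians(-15.3)))
```

```text
[[0.4443 0.3794 0.136 ]
 [0.4713 0.3723 0.136 ]
 [0.4641 0.345  0.136 ]
 [0.4359 0.3528 0.136 ]] [0.4538959  0.36235989 0.136     ]
total [ 0.87  0.04 -0.74] [-0.3  0.2  0.2] min rows 0.3
N 1 row [0.87, 0.04, -0.74] [-0.33, 0.25, 0.23] |t| 1.14
```

drive_tool([
  [[0.7,0,-0.7,0,0,0,1],[0,0,0,0,0,0,1],[0,0,0,0,0,0,0],[0,0,0,0,0,0,0],[0,0,0,0,0,0,0]],
], squeeze=100)

```text
clock: 9.72
tcp_pos: [0.4562, 0.3637, 0.0955]
orientation: [0.427, 0.564, 0.427, -0.563]
wrist_force: [0.3, 0.6, -0.3]
finger_gap: 0.0515
```

drive_tool([
  [[0,0,0,0,0,0,0],[0,0,0,0,0,0,0],[0,0,0,0,0,0,0],[-1,0,0,0,0,0,0],[-2,0,0,0,0,0,0]],
])

```text
clock: 10.13
tcp_pos: [0.4534, 0.362, 0.1222]
orientation: [-0.427, -0.561, -0.427, 0.566]
wrist_force: [0.0, -0.3, -3.4]
finger_gap: 0.0287
```

```bash
python3 v.py - w7;python3 - <<'E'
from h import *
p,r=pose();y=r.as_matrix();print(y.round(3))
E
```

```text
10.13 [ 0.536  0.381 -0.129  1.066 -0.     2.38 ] [0.4534 0.362  0.1222] F [ 0.  -0.3 -3.4] gap 0.0287
[[-0.005  0.963 -0.27 ]
 [-0.003 -0.27  -0.963]
 [-1.    -0.004  0.005]]
```

```bash
cat >> h.py <<'E'
B0=np.array([.534,.0740]); BY=np.radians(8.2)
def tob(P): 
    d=np.asarray(P)[:2]-B0; c,s=np.cos(BY),np.sin(BY); return np.array([c*d[0]+s*d[1],-s*d[0]+c*d[1]])*1000
def b2w(x,y,z): c,s=np.cos(BY),np.sin(BY); return np.array([B0[0]+(c*x-s*y)/1e3,B0[1]+(s*x+c*y)/1e3,z])
def hold(x,y,zu,pitch=0,yaw=None,z=.0925):
    "TCP pose to put the handle at bath coords x,y(mm) with underside at zu when level; pitch + = front up (deg), about handle axis at TCP"
    yaw=BY if yaw is None else yaw
    Rm=R.from_euler('z',yaw)*R.from_euler('y',-np.radians(pitch))*Rt(0)
    return b2w(x,y,zu+z),Rm
E
python3 - <<'E'
from h import *
pr=(np.array([0.4462,0.1659,0.2368]),R.from_quat([.504,.496,-.503,.497]))
for u,v in [(467,268),(520,300),(470,333)]: print('ball',tob(p2w('wrist',u,v,.039,pr)))
for u,v in [(421,297),(503,335),(531,332),(481,318)]: print('chip',tob(p2w('wrist',u,v,.018,pr)))
crop('pics/t3.png',230,110,350,290,3.3,'pics/c3.png')
scr(*hold(-78,0,.12))
p,q=hold(-78,0,.12);print(p)
E
```

```text
ball [49.85421871 29.09209356]
ball [95.90623977 -9.60802933]
ball [ 49.2623308  -36.23172259]
chip [11.46972884 -2.85353965]
chip [ 88.464646   -56.63048069]
chip [115.95858225 -57.62133931]
chip [ 67.67366406 -34.43581237]
total [-8.93  8.36 28.76] [-23.9   0.2   0.3] min rows 7.6
N 8 row [-1.12, 0.38, 3.75] [-2.98, 0.03, 0.04] |t| 3.93
[0.45679745 0.06287494 0.2125    ]
```

View pics/c3.png

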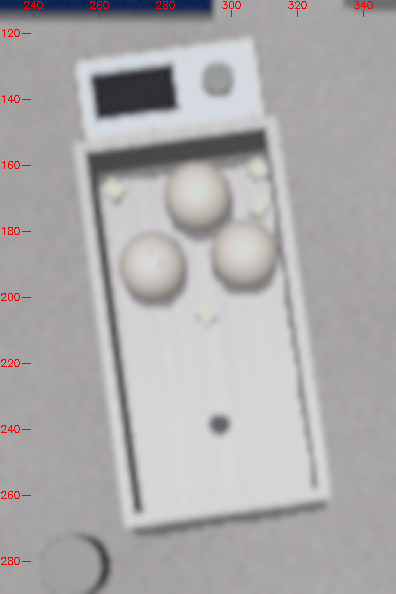

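drive_tool([
  [[-2.2,0.3,3,-2.4,0,0,0],[-2.2,0.3,3,-2.4,0,0,0],[-2.2,0.3,3,-2.4,0,0,0],[-2.2,0.3,3,-2.4,0,0,0],[0,0.3,3,-2.4,0,0,0]],
])

```text
clock: 10.55
tcp_pos: [0.4434, 0.2129, 0.217]
orientation: [0.486, 0.517, 0.483, -0.513]
wrist_force: [1.3, -0.6, -1.7]
finger_gap: 0.0294
```

```bash
python3 v.py - w7;python3 - <<'E'
from h import *
scr(*hold(-78,0,.12))
E
```

```text
10.55 [ 0.284  0.152 -0.197  1.215 -0.     1.916] [0.4434 0.2129 0.217 ] F [ 1.3 -0.6 -1.7] gap 0.0294
total [ 0.44  2.24 14.89] [-11.7  -0.1  -0.4] min rows 3.7
N 4 row [0.11, 0.28, 3.76] [-2.92, -0.02, -0.09] |t| 3.77
```

drive_tool([
  [[0.2,0.3,3.6,-2.9,0,0,0],[0.2,0.3,3.6,-2.9,0,0,0],[0,0.3,3.6,-2.9,0,0,0],[0,0.3,3,-2.9,0,0,0],[0,0.1,0.8,0,0,0,0]],
])

```text
clock: 10.97
tcp_pos: [0.4576, 0.0644, 0.2087]
orientation: [0.533, 0.464, 0.532, -0.465]
wrist_force: [0.3, -1.3, -1.6]
finger_gap: 0.0289
```

```bash
python3 v.py wrist w8;python3 - <<'E'
from h import *
scr(*hold(-78,0,.12)); print(tob(pose()[0]))
E
```

```text
10.97 [-0.033  0.104 -0.274  1.192 -0.002  1.401] [0.4576 0.0644 0.2087] F [ 0.3 -1.3 -1.6] gap 0.0289
total [-0.38 -0.13  0.18] [-0.5  0.1 -0. ] min rows 0.1
N 1 row [-0.38, -0.13, 0.18] [-0.51, 0.08, -0.02] |t| 0.44
[-76.64222826   1.80669164]
```

View pics/w8.png

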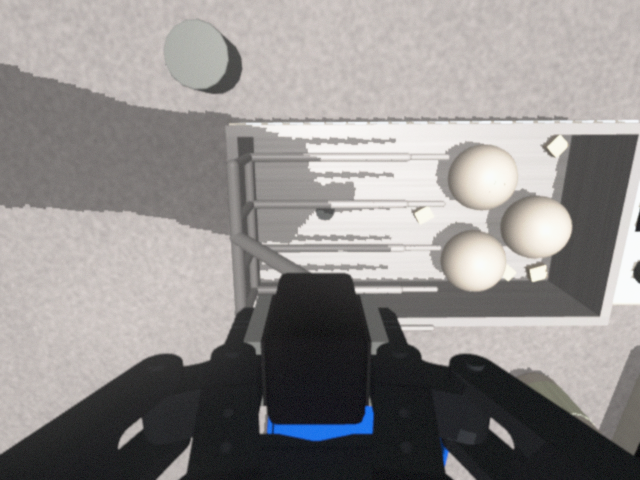

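Run:
```python
from h import *
crop('pics/w8.png',220,110,640,340,1.9,'pics/c8.png')
pr=pose(); 
for q in [(350,157),(350,204),(345,246),(420,289),(425,327)]: print('rod',tob(p2w('wrist',*q,pr[0][2]-.0925+.003)))
for q in [(445,157),(433,327)]: print('tip',tob(p2w('wrist',*q,pr[0][2]-.0925+.003)))
for q in [(230,125),(638,121),(500,135),(500,317),(600,316)]: print('rim',tob(p2w('wrist',*q,.084)))
```

```text
rod [-57.86725326  54.16796616]
rod [-57.46510465  27.44087448]
rod [-60.06228359   2.02300385]
rod [-13.59455988 -26.09862592]
rod [ -8.75892766 -52.18287079]
tip [-4.73178068 53.6940908 ]
tip [ -3.69197327 -52.22559884]
rim [-130.98116925   71.58963459]
rim [125.55813715  71.69921091]
rim [39.9259555  63.94816017]
rim [ 55.24799953 -63.78463489]
rim [127.41398645 -63.59648878]
```

View pics/c8.png

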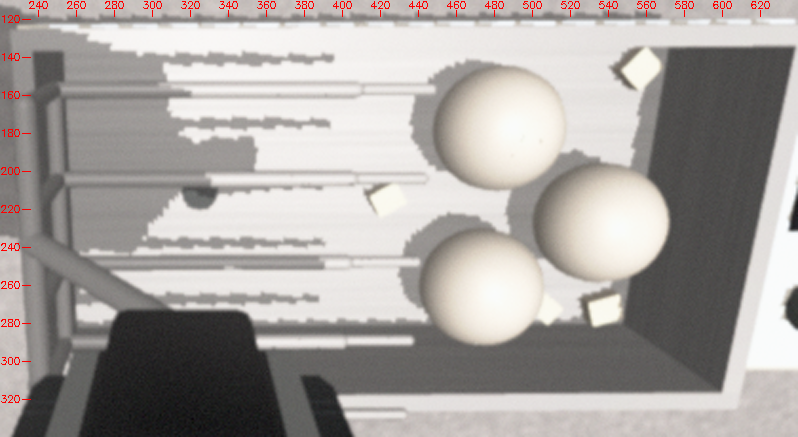

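drive_tool([
  [[2,0,0,-0.5,0,0,0],[3,0,0,0,0,0,0],[2.5,0,0,0,0,0,0],[1,0,0,0,0,0,0],[0,0,0,0,0,0,0]],
])

```text
clock: 11.43
tcp_pos: [0.4549, 0.0688, 0.1211]
orientation: [0.534, 0.46, 0.537, -0.463]
wrist_force: [-0.1, -0.3, -1.2]
finger_gap: 0.0293
```

```bash
python3 v.py wrist w9;python3 - <<'E'
from h import *
scr(*hold(-78,0,.016)); print(tob(pose()[0]))
E
```

```text
11.43 [-0.025  0.165 -0.429  0.983  0.     1.398] [0.4549 0.0688 0.1211] F [-0.1 -0.3 -1.2] gap 0.0293
total [ 1.42 -0.02  0.59] [ 0.3 -0.   0.2] min rows 0.4
N 1 row [1.42, -0.02, 0.59] [0.28, -0.04, 0.16] |t| 1.54
[-77.74034934   5.85658464]
```

View pics/w9.png

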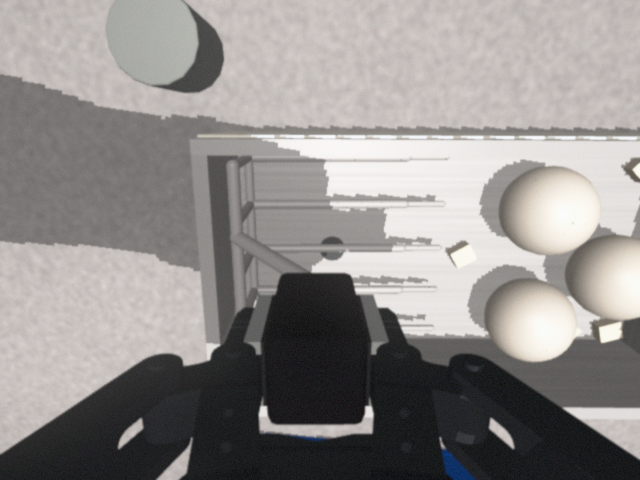

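Run:
```python
from h import *
crop('pics/w9.png',190,120,640,420,1.75,'pics/c9.png')
pr=pose(); 
for q in [(350,159),(350,203),(345,247),(420,288),(425,325)]: print('rod',tob(p2w('wrist',*q,pr[0][2]-.0925+.003)))
for q in [(200,135),(500,137),(205,151),(600,407)]: print('rim',tob(p2w('wrist',*q,.084)))
```

```text
rod [-59.94166874  57.55717437]
rod [-59.21990827  32.53277849]
rod [-61.43261004   5.88467924]
rod [-14.71069322 -20.20585925]
rod [ -9.59983325 -45.41377457]
rim [-128.95517047   71.95753313]
rim [ 0.37289409 71.78086553]
rim [-127.28297673   65.20654277]
rim [ 71.19181522 -65.58265185]
```

View pics/c9.png

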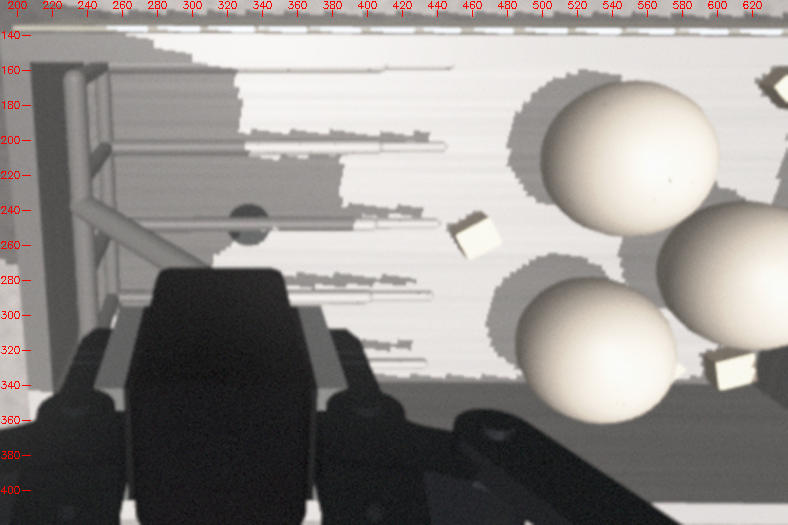

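drive_tool([
  [[0,0,0.5,0,0,0,0],[0.5,0,0,0,0,0,0],[0.4,0,0,0,0,0,0],[0.2,0,0,0,0,0,0],[0,0,0,0,0,0,0]],
])

```text
clock: 11.9
tcp_pos: [0.4579, 0.0631, 0.1122]
orientation: [0.535, 0.462, 0.535, -0.462]
wrist_force: [0.1, 0.6, -1.5]
finger_gap: 0.0292
```

```bash
python3 v.py - w9;python3 - <<'E'
from h import *
scr(*hold(-78,0,.016)); print(tob(pose()[0]))
E
```

```text
11.9 [-0.037  0.172 -0.443  0.955 -0.     1.386] [0.4579 0.0631 0.1122] F [ 0.1  0.6 -1.5] gap 0.0292
total [ 0.37 -0.11  0.  ] [ 0.2 -0.   0. ] min rows 0.1
N 1 row [0.37, -0.11, 0.0] [0.24, -0.0, 0.01] |t| 0.38
[-7.68686895e+01  3.43344925e-02]
```

drive_tool([
  [[0.2,0,0,0,0,0,0],[0.1,0,0,0,0,0,0],[0.1,0,0,0,0,0,0],[0,0,0,0,0,0,0],[0,0,0,0,0,0,0]],
])

```text
clock: 12.32
tcp_pos: [0.458, 0.063, 0.109]
orientation: [0.536, 0.462, 0.535, -0.462]
wrist_force: [-2.7, 0.7, 5.9]
finger_gap: 0.0287
```

```bash
python3 v.py wrist w10
```

```text
12.32 [-0.037  0.175 -0.449  0.946 -0.     1.386] [0.458 0.063 0.109] F [-2.7  0.7  5.9] gap 0.0287
```

View pics/w10.png

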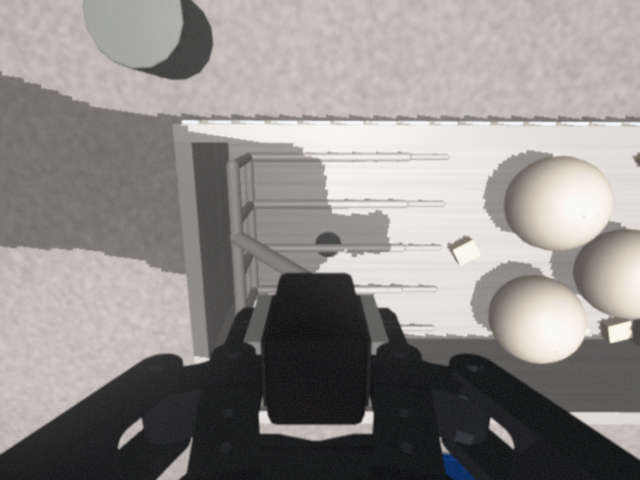

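drive_tool([
  [[-0.1,0.5,0,0,0,0,0],[0,1,0,0,0,0,0],[0,1,0,0,0,0,0],[0,1,0,0,0,0,0],[0,1,0,0,0,0,0]],
])

```text
clock: 12.78
tcp_pos: [0.5036, 0.0698, 0.1091]
orientation: [0.535, 0.462, 0.536, -0.462]
wrist_force: [-5.7, -0.5, 6.4]
finger_gap: 0.0292
```

drive_tool([
  [[0,1,0,0,0,0,0],[0,1,0,0,0,0,0],[0,1,0,0,0,0,0],[0,1,0,0,0,0,0],[0,0.5,0,0,0,0,0]],
])

```text
clock: 13.2
tcp_pos: [0.5482, 0.0766, 0.1091]
orientation: [0.535, 0.462, 0.536, -0.462]
wrist_force: [-7.0, -0.4, 7.9]
finger_gap: 0.0287
```

```bash
python3 v.py wrist w11;python3 - <<'E'
from h import *
print(tob(pose()[0])); scr(*hold(20,0,.015,z=.095))
E
```

```text
13.2 [-0.006  0.339 -0.226  1.006 -0.     1.417] [0.5482 0.0766 0.1091] F [-7.  -0.4  7.9] gap 0.0287
[15.16459447  0.43293814]
total [-0.09  0.48  0.05] [ 0.3 -0.  -0. ] min rows 0.1
N 1 row [-0.09, 0.48, 0.05] [0.26, -0.0, -0.04] |t| 0.49
```

View pics/w11.png

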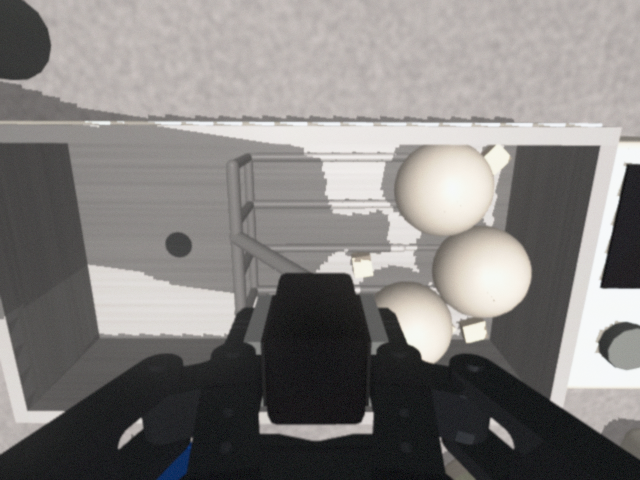

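drive_tool([
  [[-0.05,0.7,0,0,0,0,0],[0,0.7,0,0,0,0,0],[0,0.6,0,0,0,0,0],[0,0.4,0,0,0,0,0],[0,0,0,0,0,0,0]],
])

```text
clock: 13.67
tcp_pos: [0.571, 0.0799, 0.1093]
orientation: [0.535, 0.462, 0.536, -0.462]
wrist_force: [-0.6, -0.0, -2.3]
finger_gap: 0.0293
```

```bash
python3 v.py wrist w12;python3 - <<'E'
from h import *
print(tob(pose()[0]))
E
```

```text
13.67 [-0.     0.38  -0.165  1.027 -0.     1.423] [0.571  0.0799 0.1093] F [-0.6 -0.  -2.3] gap 0.0293
[37.27143609  0.55192103]
```

View pics/w12.png

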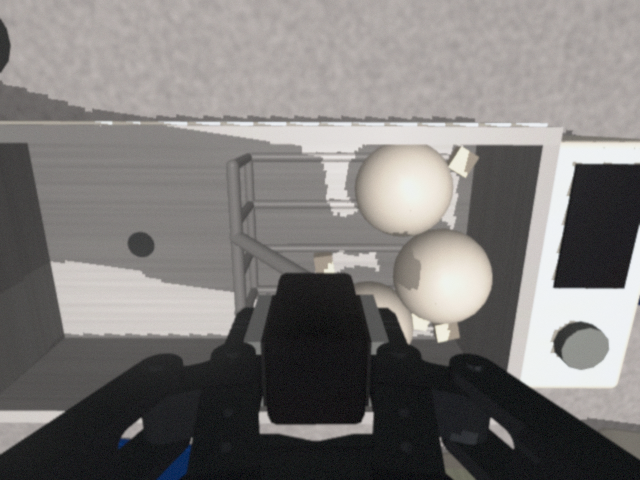

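Run:
```python
from h import *
for q in [(404,189),(443,277),(371,325)]: print('ball',tob(p2w('wrist',*q,.040)))
for q in [(463,158),(441,331)]: print('chip',tob(p2w('wrist',*q,.02)))
for q in [(470,200)]: print('far floor edge',tob(p2w('wrist',*q,.014)))
```

```text
ball [82.26866902 38.7216635 ]
ball [107.20416289 -10.38090804]
ball [ 68.42923087 -40.27403901]
chip [118.41521941  53.04851213]
chip [116.02545502 -54.95453532]
far floor edge [127.2771574   28.15470437]
```

drive_tool([
  [[0,0.3,0,0,0,0,0],[0,0,0,0,0,0,0],[-0.3,-0.6,0,0,0,4,0],[-0.3,-0.6,0,0,0,4,0],[-0.3,-0.6,0,0,0,4,0]],
])

```text
clock: 14.13
tcp_pos: [0.5555, 0.0778, 0.1164]
orientation: [0.581, 0.516, 0.484, -0.402]
wrist_force: [7.8, 2.6, -30.5]
finger_gap: 0.0293
```

drive_tool([
  [[-0.3,-0.6,0,0,0,4,0],[-0.3,-0.7,0,0,0,4,0],[-0.3,-0.7,0,0,0,4,0],[0,0,0,0,0,0,0],[0,0,0,0,0,0,0]],
])

```text
clock: 14.55
tcp_pos: [0.532, 0.0743, 0.12]
orientation: [0.62, 0.563, 0.428, -0.341]
wrist_force: [0.8, -0.4, -1.5]
finger_gap: 0.0292
```

```bash
python3 v.py wrist w13;python3 - <<'E'
from h import *
print(tob(pose()[0]))
E
```

```text
14.55 [-0.057  0.014 -0.706  0.44   0.083  1.383] [0.532  0.0743 0.12  ] F [ 0.8 -0.4 -1.5] gap 0.0292
[0.05875957 0.29993171]
```

View pics/w13.png

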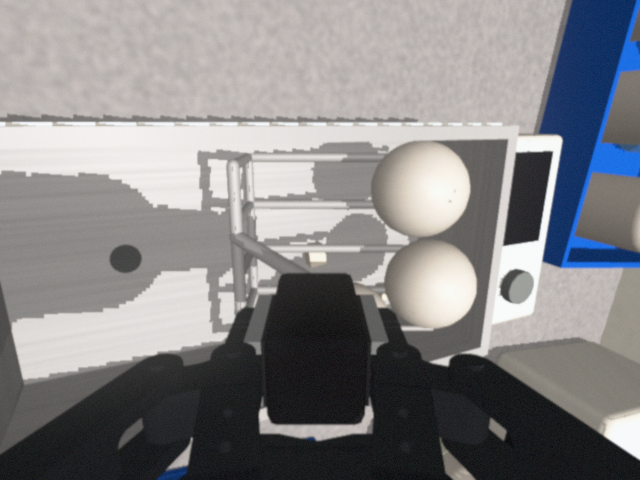

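```bash
python3 v.py side s13;python3 v.py top t13;python3 - <<'E'
from h import *
crop('pics/s13.png',260,160,440,290,4.4,'pics/c13.png')
crop('pics/t13.png',230,110,350,290,3.3,'pics/c13t.png')
E
```

```text
14.6 [-0.057  0.015 -0.703  0.441  0.083  1.383] [0.534  0.0743 0.1212] F [ 1.  -0.1 -2.3] gap 0.029
14.65 [-0.057  0.016 -0.7    0.441  0.083  1.383] [0.5353 0.0743 0.1218] F [ 1.2 -0.1 -1.5] gap 0.0288
```

View pics/c13.png

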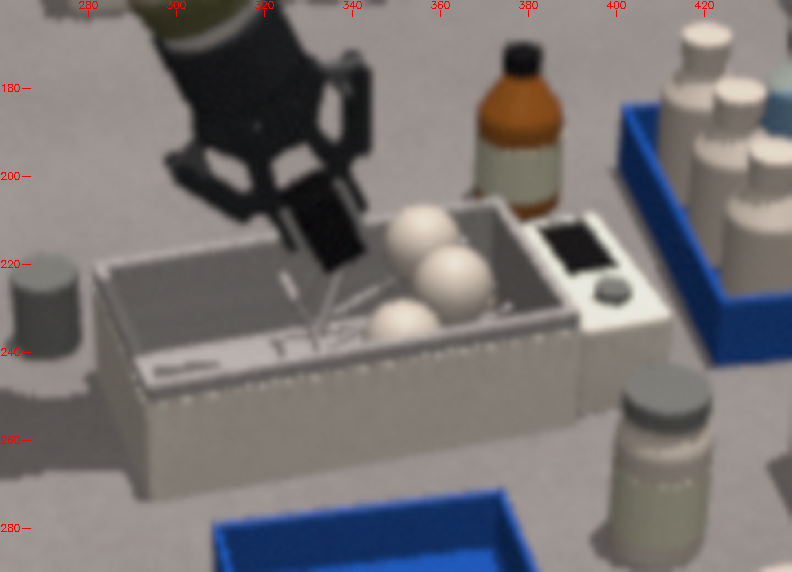

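View pics/c13t.png

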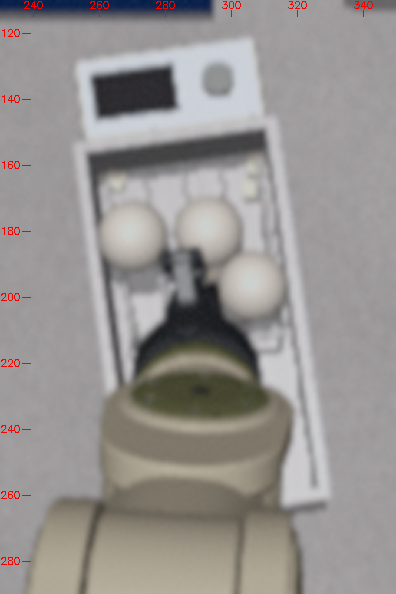

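drive_tool([
  [[-0.3,0,0,0,0,0,0],[0,0,0,0,0,0,0],[0,0,0,0,0,0,0],[0,0,0,0,0,0,0],[0,0,0,0,0,0,0]],
])

```text
clock: 15.12
tcp_pos: [0.5332, 0.0742, 0.1234]
orientation: [0.62, 0.563, 0.428, -0.34]
wrist_force: [0.4, 0.6, -2.8]
finger_gap: 0.0291
```

```bash
python3 v.py side s14;python3 v.py top t14;python3 - <<'E'
from h import *
a=cv2.imread('pics/s14.png')[160:290,260:440];b=cv2.imread('pics/t14.png')[110:290,230:350]
a=cv2.resize(a,None,fx=2.8,fy=2.8,interpolation=2);b=cv2.resize(b,None,fx=2,fy=2,interpolation=2);a=cv2.copyMakeBorder(a,0,max(0,360-a.shape[0]),0,0,0)[:360]
b=cv2.copyMakeBorder(b,0,a.shape[0]-b.shape[0],0,0,0)
cv2.imwrite('pics/c14.png',np.hstack([a,b]))
p,r=pose();print(r.as_matrix().round(3),p)
E
```

```text
15.12 [-0.058  0.011 -0.7    0.448  0.083  1.383] [0.5332 0.0742 0.1234] F [ 0.4  0.6 -2.8] gap 0.0291
15.17 [-0.058  0.011 -0.7    0.448  0.083  1.383] [0.5331 0.0741 0.1233] F [ 0.2  0.5 -2.1] gap 0.0292
[[ 0.402  0.904  0.147]
 [ 0.059  0.134 -0.989]
 [-0.914  0.407  0.   ]] [0.53297237 0.0741054  0.1233113 ]
```

View pics/c14.png

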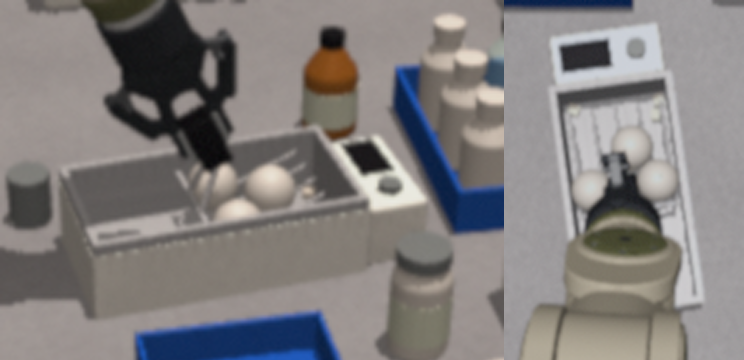

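drive_tool([
  [[-0.9,0.4,0,0,0,0,0],[-1.8,0.8,0,0,0,0,0],[-1.8,0.8,0,0,0,0,0],[-1.8,0.8,0,0,0,0,0],[-1.8,0.8,0,0,0,0,0]],
])

```text
clock: 15.63
tcp_pos: [0.5324, 0.0739, 0.2121]
orientation: [0.62, 0.563, 0.428, -0.341]
wrist_force: [0.8, -0.8, -2.6]
finger_gap: 0.0287
```

drive_tool([
  [[-1,0.4,0,0,0,0,0],[-0.5,0.2,0,0,0,0,0],[0,0,0,0,0,0,0],[0,0,0,0,0,0,0],[0,0,0,0,0,0,0]],
])

```text
clock: 16.05
tcp_pos: [0.5312, 0.074, 0.2267]
orientation: [0.619, 0.563, 0.428, -0.341]
wrist_force: [0.7, 0.4, -2.0]
finger_gap: 0.0289
```

```bash
cat > two.py <<'E'
import sys
from h import *
n=sys.argv[1];u,v=map(int,sys.argv[2:4])
shot('side','s'+n);shot('wrist','w'+n)
a=cv2.imread(f'pics/s{n}.png')[v-70:v+70,u-80:u+80];b=cv2.imread(f'pics/w{n}.png')
a=cv2.resize(a,(411,360),interpolation=2);b=cv2.resize(b,(387,290));b=cv2.copyMakeBorder(b,0,70,0,0,0)
cv2.imwrite(f'pics/d{n}.png',np.hstack([a,b]))
E
python3 two.py 15 345 215; python3 v.py - x
```

```text
16.15 [-0.058 -0.085 -0.514  0.733  0.083  1.382] [0.5313 0.0741 0.2266] F [ 0.1 -0.  -2.1] gap 0.0285
```

View pics/d15.png

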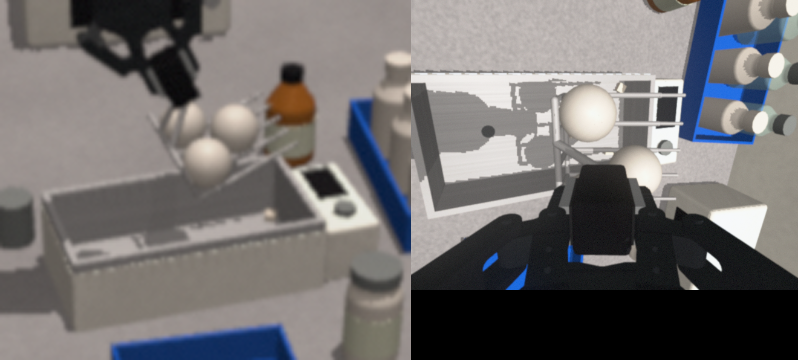

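```bash
shopt -s nullglob
python3 - <<'E'
from h import *
shot('top','t15')
crop('pics/w15.png',0,100,480,370,1.65,'pics/c15.png')
crop('pics/t15.png',240,100,350,280,3.2,'pics/c15t.png')
crop('pics/s15.png',280,150,420,270,5.5,'pics/c15s.png')
E
```

```text
(no output)
```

View pics/c15.png

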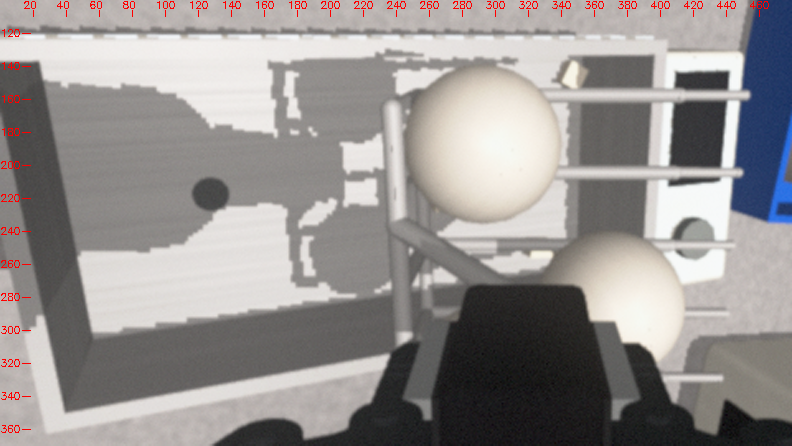

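View pics/c15t.png

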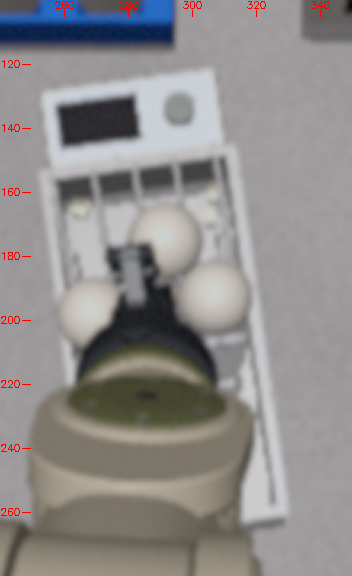

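View pics/c15s.png

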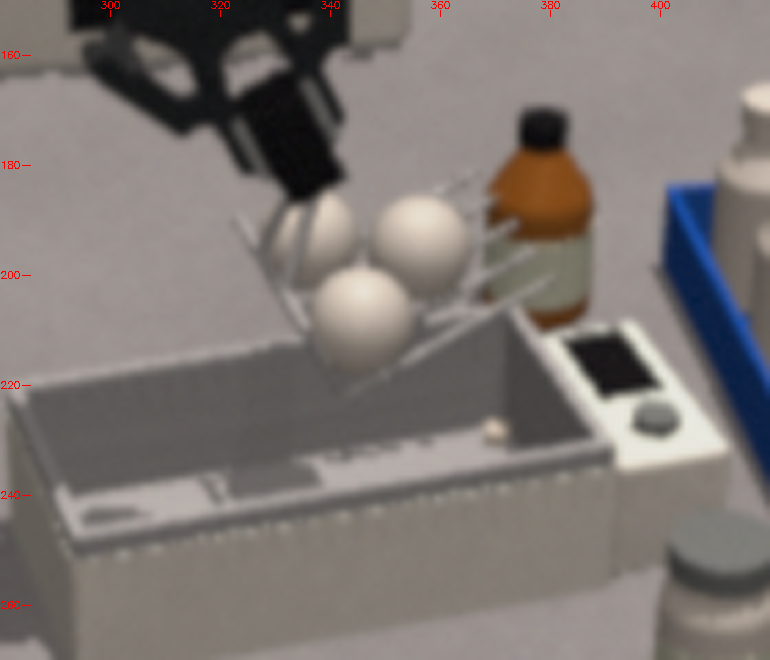

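Run:
```python
from h import *
pr=(np.array([.532,.0743,.12]),R.from_quat([.563,.428,-.341,.62]))
P=p2w('wrist',316,257,.018,pr);print(P,tob(P),w2p('wrist',P))
Q=p2w('wrist',327,254,.018);print(Q,tob(Q), 'tophere',w2p('top',Q),w2p('side',Q))
```

```text
[0.57814536 0.06697915 0.018     ] [ 42.69264884 -13.24547374] [268.15418556 221.45507723]
[0.64125628 0.03768264 0.018     ] [100.97980684 -51.24390681] tophere [307.10029647 166.95970013] [376.49259648 248.47798954]
```

```bash
cat >> h.py <<'E'
T0=np.array([.526,-.1615]); TY=np.radians(2)
def tipw(x,y,zt,p,yaw=None,O=None,oy=None):
    O=T0 if O is None else O; oy=TY if oy is None else oy; yaw=oy if yaw is None else yaw
    Rs=R.from_euler('z',yaw)*R.from_euler('y',-np.radians(p)); Rm=Rs*Rt(0)
    c,s=np.cos(oy),np.sin(oy); tip=np.array([O[0]+(c*x-s*y)/1e3,O[1]+(s*x+c*y)/1e3,zt])
    return tip-Rs.apply([.074,0,-.0935]),Rm
def tipnow():
    p,r=pose(); Rs=r*Rt(0).inv(); t=p+Rs.apply([.074,0,-.0935]); c=p+Rs.apply([-.041,0,-.095]); e=Rs.as_euler('ZYX',degrees=True); print('tip',t.round(4),'comb',c.round(4),'yaw,pitchup',e[0].round(1),-e[1].round(1),e[2].round(1)); return t
E
python3 - <<'E'
from h import *
tipnow()
P=tipw(20,0,.155,24); print(P[0]); scr(*P,N=15); scr(*P,N=12)
E
```

```text
tip [0.6358 0.0896 0.1713] comb [0.5324 0.0743 0.1233] yaw,pitchup 8.4 23.9 0.0
[ 0.44041992 -0.16448852  0.21031799]
total [ -3.56 -12.1   22.26] [ 5.9 -2.6  0.1] min rows 6.2
N 15 row [-0.21, -0.73, 1.53] [0.39, -0.18, 0.01] |t| 1.71
total [ -3.56 -12.1   22.26] [ 5.9 -2.6  0.1] min rows 6.2
N 12 row [-0.26, -0.92, 1.91] [0.49, -0.22, 0.01] |t| 2.13
```

drive_tool([
  [[-0.1,-0.3,0.7,0.2,-0.1,0,0],[-0.2,-0.6,1.2,0.4,-0.2,0,0],[-0.2,-0.8,1.7,0.4,-0.2,0,0],[-0.2,-0.8,1.7,0.4,-0.2,0,0],[-0.2,-0.8,1.7,0.4,-0.2,0,0]],
])

```text
clock: 16.62
tcp_pos: [0.5072, -0.0007, 0.2225]
orientation: [0.614, 0.57, 0.418, -0.352]
wrist_force: [-0.2, -0.3, -2.2]
finger_gap: 0.0288
```

drive_tool([
  [[-0.2,-0.8,1.7,0.4,-0.2,0,0],[-0.2,-0.8,1.7,0.4,-0.2,0,0],[-0.2,-0.8,1.7,0.4,-0.2,0,0],[-0.2,-0.8,1.7,0.4,-0.2,0,0],[-0.2,-0.8,1.7,0.4,-0.2,0,0]],
])

```text
clock: 17.03
tcp_pos: [0.4749, -0.0895, 0.2157]
orientation: [0.608, 0.578, 0.406, -0.364]
wrist_force: [-0.0, 0.2, -1.0]
finger_gap: 0.0287
```

```bash
python3 two.py 16 340 215
python3 - <<'E'
from h import *
tipnow(); P=tipw(20,0,.155,24); scr(*P,N=5)
shot('top','t16'); crop('pics/t16.png',230,110,450,290,3.5,'pics/c16t.png')
E
```

```text
tip [ 0.58   -0.0835  0.16  ] comb [ 0.4758 -0.091   0.112 ] yaw,pitchup 4.1 23.9 -0.3
total [-1.1  -3.81  7.13] [ 1.9 -0.6  0.1] min rows 2.0
N 5 row [-0.21, -0.74, 1.44] [0.38, -0.12, 0.01] |t| 1.63
```

View pics/d16.png

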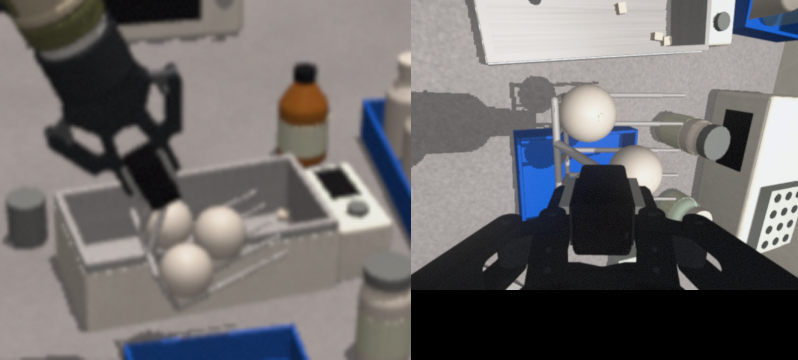

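View pics/c16t.png

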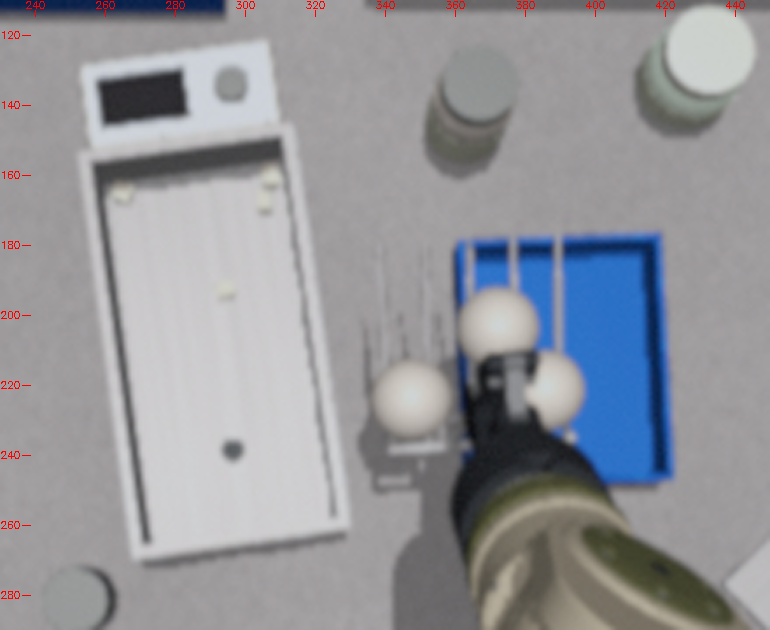

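drive_tool([
  [[-0.2,-0.8,1.7,0.4,-0.2,0,0],[-0.2,-0.8,1.7,0.4,-0.2,0,0],[-0.2,-0.8,1.6,0.4,-0.2,0,0],[-0.2,-0.7,1.2,0.4,0,0,0],[-0.1,-0.3,0.7,0.2,0,0,0]],
])

```text
clock: 17.6
tcp_pos: [0.4448, -0.1599, 0.2104]
orientation: [0.601, 0.585, 0.397, -0.373]
wrist_force: [-0.5, 1.1, -2.0]
finger_gap: 0.0288
```

Run:
```python
from h import *
t=tipnow(); shot('wrist','w17')
A=tipw(20,0,.105,20); B=tipw(20,0,.065,0); C=tipw(20,0,.030,-18)
print(A[0],B[0],C[0]); scr(*A,N=5); scr(*B,N=6,pr=A); scr(*C,N=6,pr=B)
```

```text
tip [ 0.5503 -0.1557  0.1551] comb [ 0.4459 -0.1598  0.1069] yaw,pitchup 2.3 24.0 -0.0
[ 0.44453352 -0.16434487  0.16755177] [ 0.4720329  -0.16338457  0.1585    ] [ 0.50452799 -0.16224982  0.14179104]
total [ 3.9  -1.79  0.37] [ 0.2 -0.1 -4. ] min rows 1.1
N 5 row [0.79, -0.34, 0.07] [0.05, -0.01, -0.8] |t| 0.86
total [ 1.79  2.28 -0.  ] [  0.  -0. -20.] min rows 2.8
N 6 row [0.24, 0.42, -0.0] [0.0, -0.0, -3.33] |t| 0.49
total [1.67 3.25 0.  ] [ -0.   0. -18.] min rows 2.5
N 6 row [0.21, 0.58, 0.0] [-0.0, 0.0, -3.0] |t| 0.61
```

View pics/w17.png

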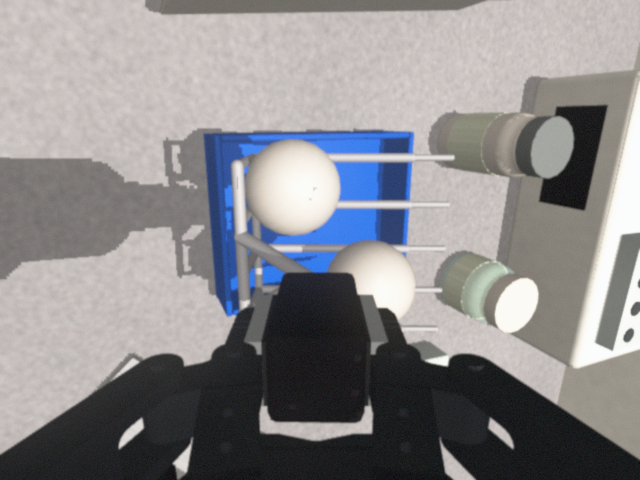

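Run:
```python
from h import *
for q in [(206,134),(413,131),(226,316),(232,200)]: print(p2w('wrist',*q,.045))
c,s=np.cos(TY),np.sin(TY)
print([ (T0+[c*x-s*y,s*x+c*y]).round(4) for x,y in [(-.085,.07),(.085,.07),(-.085,-.07)]])
```

```text
[ 0.43233479 -0.09802177  0.045     ]
[ 0.60561882 -0.09111111  0.045     ]
[ 0.44279695 -0.23706981  0.045     ]
[ 0.44939327 -0.14460852  0.045     ]
[array([ 0.4386, -0.0945]), array([ 0.6085, -0.0886]), array([ 0.4435, -0.2344])]
```

drive_tool([
  [[0.8,-0.3,0.1,0,0,-0.8,0],[0.8,-0.3,0.1,0,0,-0.8,0],[0.8,-0.3,0.1,0,0,-0.8,0],[0.8,-0.3,0.1,0,0,-0.8,0],[0.7,-0.3,0.1,0,0,-0.8,0]],
])

```text
clock: 18.07
tcp_pos: [0.4464, -0.1634, 0.1674]
orientation: [0.587, 0.57, 0.418, -0.394]
wrist_force: [-0.8, 0.0, -3.3]
finger_gap: 0.0284
```

Run:
```python
from h import *
t=tipnow(); 
T0[:]=[.524,-.164]
A=tipw(20,0,.105,20); B=tipw(20,0,.065,0); C=tipw(20,0,.030,-18)
scr(*B,N=5); scr(*C,N=10,pr=B)
```

```text
tip [ 0.5477 -0.1591  0.1046] comb [ 0.4402 -0.1636  0.0641] yaw,pitchup 2.4 19.9 0.0
total [1.63 1.91 0.35] [  0.4  -0.1 -19.9] min rows 2.8
N 5 row [0.27, 0.43, 0.07] [0.08, -0.02, -3.98] |t| 0.51
total [1.67 3.25 0.  ] [ -0.   0. -18.] min rows 2.5
N 10 row [0.12, 0.35, 0.0] [-0.0, 0.0, -1.8] |t| 0.37
```

drive_tool([
  [[0.3,0.4,0.1,0,0,-4,0],[0.3,0.4,0.1,0,0,-4,0],[0.3,0.4,0.1,0,0,-4,0],[0.3,0.4,0.1,0,0,-4,0],[0.2,0.4,0,0,0,-4,0]],
])

```text
clock: 18.48
tcp_pos: [0.47, -0.1672, 0.1588]
orientation: [0.51, 0.489, 0.511, -0.49]
wrist_force: [0.0, -0.3, -1.5]
finger_gap: 0.0287
```

drive_tool([
  [[0.1,0.35,0,0,0,-2,0],[0.1,0.35,0,0,0,-2,0],[0.1,0.35,0,0,0,-2,0],[0.1,0.35,0,0,0,-2,0],[0.1,0.35,0,0,0,-2,0]],
])

```text
clock: 18.9
tcp_pos: [0.4871, -0.1662, 0.1521]
orientation: [0.465, 0.443, 0.551, -0.533]
wrist_force: [-0.2, 0.8, -2.8]
finger_gap: 0.0286
```

```bash
python3 two.py 18 340 260
python3 - <<'E'
from h import *
tipnow()
E
```

```text
tip [ 0.5441 -0.1637  0.0463] comb [ 0.4307 -0.1685  0.065 ] yaw,pitchup 2.4 -10.1 0.0
```

View pics/d18.png

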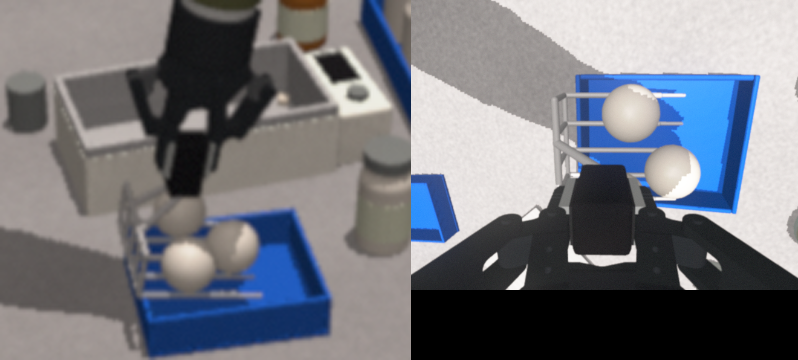

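drive_tool([
  [[0.1,0.35,0,0,0,-2,0],[0.1,0.35,0,0,0,-2,0],[0.1,0.35,0,0,0,-2,0],[0.1,0.35,0,0,0,-2,0],[0,0,0,0,0,0,0]],
])

```text
clock: 19.42
tcp_pos: [0.4999, -0.1658, 0.1445]
orientation: [0.427, 0.404, 0.581, -0.563]
wrist_force: [0.9, 0.3, -1.9]
finger_gap: 0.0286
```

```bash
python3 two.py 19 340 260
python3 - <<'E'
from h import *
tipnow()
E
```

```text
tip [ 0.5406 -0.1642  0.0337] comb [ 0.4308 -0.1687  0.0678] yaw,pitchup 2.4 -18.0 0.0
```

View pics/d19.png

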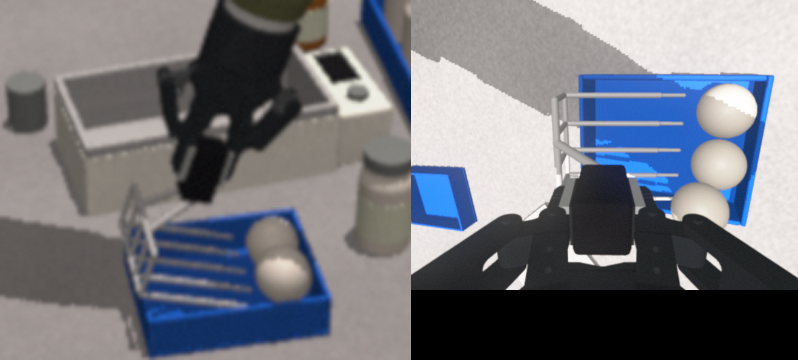

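drive_tool([
  [[0,-0.6,0,0,0,0,0],[0,-1.2,0,0,0,0,0],[0,-1.2,0,0,0,0,0],[-1,-1.2,0,0,0,0,0],[-2,-0.7,0,0,0,0,0]],
])

```text
clock: 19.93
tcp_pos: [0.4583, -0.167, 0.1901]
orientation: [0.426, 0.404, 0.581, -0.564]
wrist_force: [1.2, 0.4, -1.5]
finger_gap: 0.0288
```

drive_tool([
  [[-3,0,0,0,0,3.5,0],[-3,0,0,0,0,3.5,0],[-3,0,0,0,0,3.5,0],[-1,0,0,0,0,3.5,0],[0,0,0,0,0,3.5,0]],
])

```text
clock: 20.35
tcp_pos: [0.4865, -0.1674, 0.2921]
orientation: [0.512, 0.489, 0.508, -0.49]
wrist_force: [-0.1, 0.3, -1.9]
finger_gap: 0.0285
```

```bash
python3 two.py 20 340 260
python3 - <<'E'
from h import *
tipnow(); print(pose()[0])
E
```

```text
tip [ 0.5572 -0.164   0.1962] comb [ 0.4423 -0.1685  0.1951] yaw,pitchup 2.3 -0.2 -0.2
[ 0.48358673 -0.16657861  0.28992566]
```

View pics/d20.png

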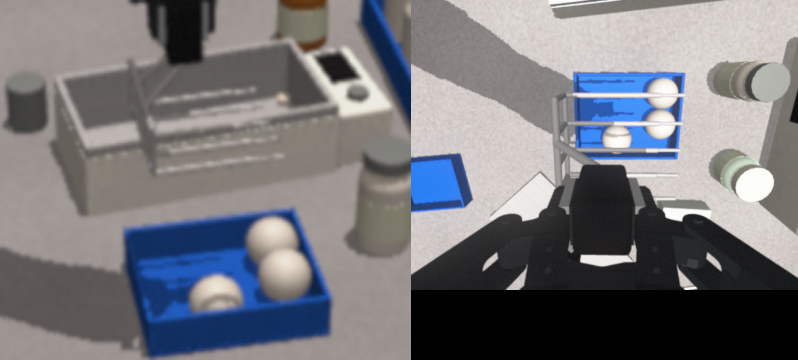

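Run:
```python
from h import *
scr([.453,.361,.24],Rt(np.radians(-15)),N=15)
```

```text
total [  4.84  -0.96 -52.85] [17.3  0.2  0.2] min rows 12.9
N 15 row [0.33, -0.56, -3.49] [1.15, 0.01, 0.01] |t| 3.55
```

drive_tool([
  [[0.2,-0.3,-2,1.1,0,0,0],[0.3,-0.6,-3.6,1.1,0,0,0],[0.3,-0.6,-3.6,1.1,0,0,0],[0.3,-0.6,-3.6,1.1,0,0,0],[0.3,-0.6,-3.6,1.1,0,0,0]],
])

```text
clock: 20.87
tcp_pos: [0.457, -0.0015, 0.2728]
orientation: [-0.483, -0.511, -0.488, 0.517]
wrist_force: [0.6, -0.1, -2.0]
finger_gap: 0.0288
```

drive_tool([
  [[0.3,-0.6,-3.6,1.2,0,0,0],[0.3,-0.6,-3.6,1.2,0,0,0],[0.3,-0.6,-3.6,1.2,0,0,0],[0.3,-0.6,-3.6,1.2,0,0,0],[0.3,-0.6,-3.6,1.2,0,0,0]],
])

```text
clock: 21.28
tcp_pos: [0.4447, 0.1807, 0.258]
orientation: [-0.456, -0.536, -0.46, 0.542]
wrist_force: [0.7, -1.1, -0.6]
finger_gap: 0.0288
```

drive_tool([
  [[0.3,-0.6,-3.6,1.2,0,0,0],[0.3,-0.6,-3.6,1.2,0,0,0],[0.3,-0.6,-3.6,1.2,0,0,0],[0.3,-0.6,-3.6,1.2,0,0,0],[0.2,-0.4,-2.5,1.2,0,0,0]],
])

```text
clock: 21.7
tcp_pos: [0.4508, 0.3529, 0.2431]
orientation: [-0.428, -0.558, -0.431, 0.565]
wrist_force: [1.2, -0.6, -1.4]
finger_gap: 0.029
```

```bash
python3 v.py wrist w21
python3 - <<'E'
from h import *
tipnow();scr([.453,.361,.095],Rt(np.radians(-15)))
E
```

```text
21.7 [0.522 0.314 0.075 1.342 0.004 2.357] [0.4508 0.3529 0.2431] F [ 1.2 -0.6 -1.4] gap 0.029
tip [0.5217 0.337  0.1481] comb [0.4107 0.3669 0.1478] yaw,pitchup -15.1 -0.6 -0.1
total [14.73  0.19 -0.54] [-0.1  0.1  0.6] min rows 3.6
N 4 row [3.68, 0.03, -0.13] [-0.02, 0.03, 0.14] |t| 3.69
```

View pics/w21.png

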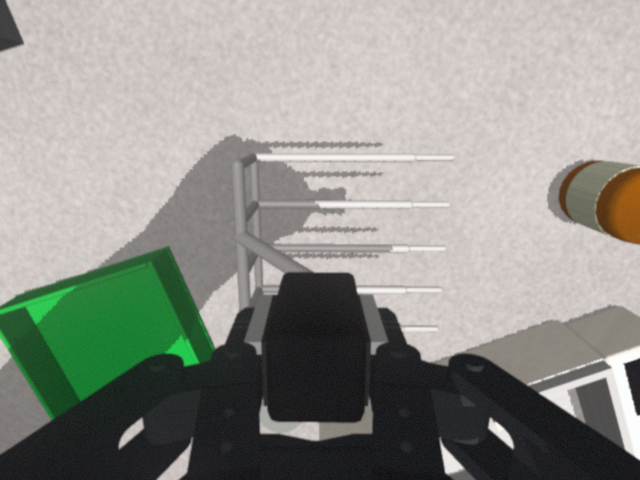

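drive_tool([
  [[3.5,0,-0.3,0,0,0.3,0],[3.5,0,-0.2,0,0,0.3,0],[3.5,0,0,0,0,0,0],[2,0,0,0,0,0,0],[1,0,0,0,0,0,0]],
])

```text
clock: 22.17
tcp_pos: [0.4502, 0.3531, 0.1049]
orientation: [-0.431, -0.559, -0.428, 0.565]
wrist_force: [-0.7, -0.8, -2.8]
finger_gap: 0.0285
```

drive_tool([
  [[0.3,0,0,0,0,0,0],[0.2,0,0,0,0,0,0],[0.1,0,0,0,0,0,0],[0,0,0,0,0,0,0],[0,0,0,0,0,0,0]],
])

```text
clock: 22.58
tcp_pos: [0.4539, 0.3554, 0.1044]
orientation: [0.431, 0.562, 0.428, -0.561]
wrist_force: [-0.9, 0.1, -2.7]
finger_gap: 0.0288
```

```bash
python3 v.py - w21
python3 - <<'E'
from h import *
tipnow()
E
```

```text
22.58 [ 0.527  0.381 -0.176  1.011 -0.004  2.363] [0.4539 0.3554 0.1044] F [-0.9  0.1 -2.7] gap 0.0288
tip [0.5257 0.3358 0.0112] comb [0.4147 0.366  0.0092] yaw,pitchup -15.2 0.3 -0.0
```

drive_tool([
  [[0.4,0,0,0,0,0,0],[0.2,0,0,0,0,0,0],[0.2,0,0,0,0,0,0],[0,0,0,0,0,0,0],[0,0,0,0,0,0,0]],
])

```text
clock: 23.0
tcp_pos: [0.4536, 0.355, 0.0968]
orientation: [0.431, 0.562, 0.428, -0.561]
wrist_force: [-2.1, -2.7, 10.2]
finger_gap: 0.0286
```

drive_tool([
  [[0,0,0,0,0,0,0.5],[0,0,0,0,0,0,1],[0,0,0,0,0,0,1],[0,0,0,0,0,0,1],[0,0,0,0,0,0,1]],
])

```text
clock: 23.42
tcp_pos: [0.4528, 0.3549, 0.0945]
orientation: [-0.431, -0.561, -0.428, 0.562]
wrist_force: [-0.4, -0.7, 0.1]
finger_gap: 0.0851
```

drive_tool([
  [[-1,0,0,0,0,0,1],[-3,0,0,0,0,0,1],[-4,0,0,0,0,0,1],[-4,0,0,0,0,0,1],[-3,0,0,0,0,0,1]],
])

```text
clock: 23.83
tcp_pos: [0.453, 0.3557, 0.2488]
orientation: [0.431, 0.562, 0.428, -0.561]
wrist_force: [1.9, 0.3, 0.7]
finger_gap: 0.0852
```

```bash
python3 v.py side s22;python3 v.py top t22;python3 v.py wrist w22
```

```text
23.83 [ 0.528  0.309  0.083  1.342 -0.004  2.364] [0.453  0.3557 0.2488] F [1.9 0.3 0.7] gap 0.0852
23.88 [ 0.528  0.305  0.092  1.346 -0.004  2.364] [0.4551 0.3569 0.2548] F [1.8 0.8 4.9] gap 0.0853
23.93 [ 0.528  0.307  0.087  1.34  -0.004  2.364] [0.4552 0.357  0.252 ] F [ 0.3  0.5 -0.2] gap 0.0854
```

View pics/s22.png

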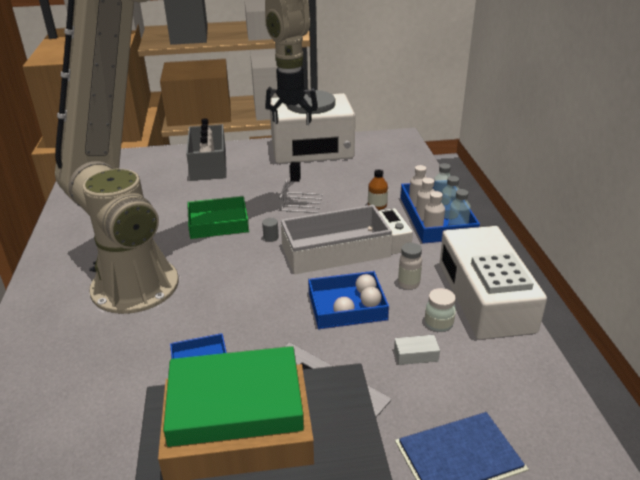

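View pics/t22.png

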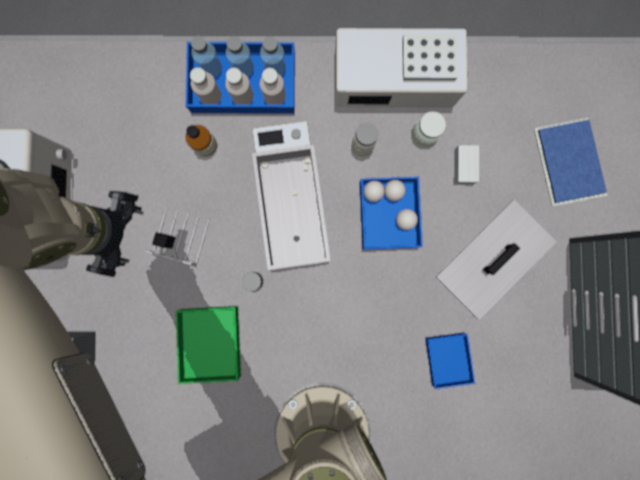

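View pics/w22.png

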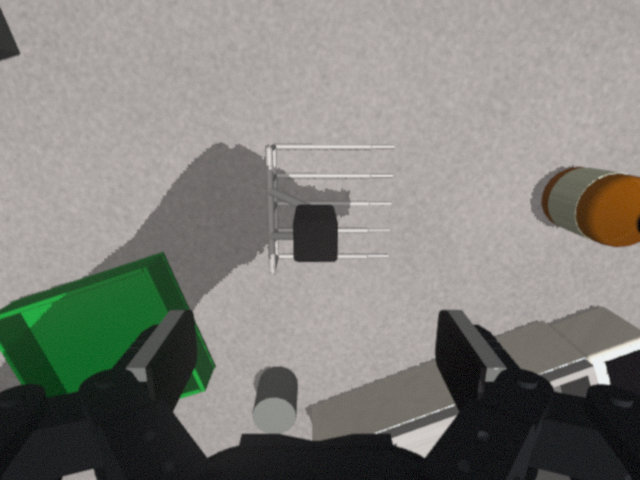

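Run:
```python
from h import *
crop('pics/t22.png',240,110,440,290,4,'pics/c22.png')
```

```text
(no output)
```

View pics/c22.png

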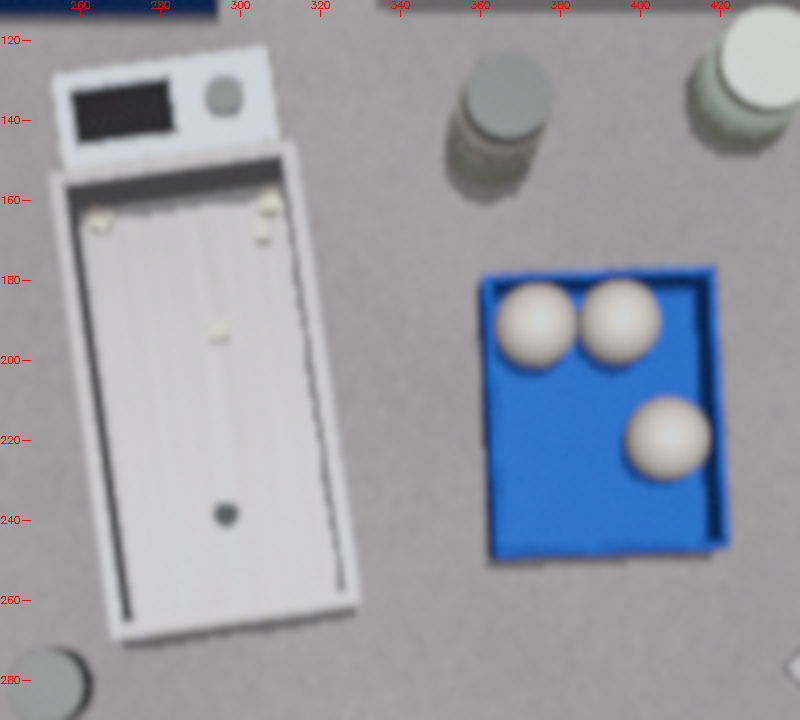

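The picture shows four chips in the bath, at about (264,165), (307,160), (305,168) and (294,193). The three balls are in the blue tray, at (374,191), (395,190) and (407,219).

```bash
python3 -c "
from workcell import env
print(env.hand_in())"
```

```text
the job is handed in; nothing more can be done
None
```

The job is done and handed in at about 24 s of the 72 s allowed; the hand-in gave no verdict.

- **Lid:** I took it off by its grip bar and laid it flat on the free bench to the right, clear of everything around it.
- **Balls and chips:** I used the scoop to lift the three balls and tip them into the large blue tray. The last pictures show all three balls in the tray and all four chips still in the bath.
- **Scoop:** it stands upright again close to where it started. The gripper is open and clear above it.
- **Other things:** the bottles, jar, pot and block show no visible change from the first picture.

**Force and position readings:**
- The wrist force read about 31 N for a moment as I tilted the scoop up in the bath, well under the 120 N limit. I do not know what caused it.
- The camera measurements differed from each other by up to about 7 mm. I corrected for this from close-up views before each grasp and before lowering the scoop into the bath.

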